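Put up the slatted drying shelf by the storm door

TASK

Put up the little drying shelf for wet mittens: hook the claws of the two steel arms into the slotted uprights of the stand, one arm to each upright, and press each down until its spring catch snaps out over it and it is locked. Then lay the two long slats flat, cleats up, across both arms, a good gap apart and centred side to side, and on top of them every short slat there is, flat and crosswise to the long ones (that is, along the arms), each resting on both long slats. Leave everything else on the bench where it is.

Things in the scene. Friction and masses are not known exactly. Their poses are not given: they have to be found in the camera images.
- stand: fixed grey steel stand, two slotted uprights. Origin: at bench level, midway between them, in the plane of their faces; -x points out of the faces, y along the row, z up. Uprights at y = +75, -75 mm, 44 mm wide, 170 mm high; face 6 mm thick, hollow behind, two slots 16 mm wide, z = 94 to 124 and 134 to 164 mm. Base plate 10 mm thick, 230 mm long, x = -20 to 110 mm
- seat0 (a point): where an arm's origin lies when locked in the upright at y = +75 mm: (-75, 75, 80) mm in the stand's frame. To hook in: arm's x along the stand's x, underside 95 mm high (91 to 99 works), push in +x till the plate meets the face (origin at x = -75 mm), then straight down 15 mm. A locked arm sags a little: up to 5 mm lower at the tip
- seat1 (a point): the same for the upright at y = -75 mm: (-75, -75, 80) mm in the stand's frame
- catch0 (a joint): spring catch of the upright at y = +75 mm: brass, two prongs stick 6 mm out of the face beside the upper slot, z = 152 to 160 mm. Metres pushed in: 0 out, 0.008 most. An arm's plate pushes it in (1.5 to 4 N) and it rubs as the arm goes down; once the plate's top (150 mm when home) is below it, it springs out over the plate: locked when under 0.002
- catch1 (a joint): the same for the upright at y = -75 mm
- arm0: steel bracket arm, one of two alike, standing on its underside. Origin: on the underside, mid-thickness, a good place to grip; x along the arm to the claws, z up. Bar 18 mm thick (y), 45 mm high, x = -85 to 69 mm; end plate 44 mm wide, 70 mm high, x = 69 to 75 mm. Two claws, one above the other, hook down from the plate's back. 0.32 kg. Claw shape: see arm1
- arm1: as arm0. Claws: x = 75 to 90 mm, 10 mm wide, centred on y = 0; each has a neck 10 mm high (z = 14 to 24 mm; upper one 54 to 64 mm) and at its end a tongue 6 mm thick that hangs 10 mm below the neck and flares away from the plate, leaving a gap of 7 mm under the neck and 10 mm at its tip
- long0: plain wooden slat, the longer kind, 280 x 28 x 16 mm, with a cleat 6 mm thick standing 12 mm up at each end (28 mm high there); about 90 g, lying flat, cleats up. Origin: centre of its underside; x along its length, z up
- long1: plain wooden slat, the longer kind, 280 x 28 x 16 mm, with a cleat 6 mm thick standing 12 mm up at each end (28 mm high there); about 90 g, lying flat, cleats up. Origin: centre of its underside; x along its length, z up
- short0: plain wooden slat, the shorter kind, 130 x 24 x 16 mm, about 45 g, lying flat; either side may be up. Origin: the middle of the slat (8 mm above its underside); x along its length, z up. Two to four of the short slats are present
- short1: plain wooden slat, the shorter kind, 130 x 24 x 16 mm, about 45 g, lying flat; either side may be up. Origin: the middle of the slat (8 mm above its underside); x along its length, z up. Two to four of the short slats are present
- short2: plain wooden slat, the shorter kind, 130 x 24 x 16 mm, about 45 g, lying flat; either side may be up. Origin: the middle of the slat (8 mm above its underside); x along its length, z up. Two to four of the short slats are present
- short3: plain wooden slat, the shorter kind, 130 x 24 x 16 mm, about 45 g, lying flat; either side may be up. Origin: the middle of the slat (8 mm above its underside); x along its length, z up. Two to four of the short slats are present
- tin: bystander: round steel tin with a twist cap, 74 mm across, 62 mm high; origin centre of underside
- jar: bystander: closed empty glass jar, 72 mm across, 100 mm high; origin centre of underside
- clothes_peg: bystander: teal plastic clothes peg, 72 mm long, 11 mm high; origin centre of underside
- shoe_tree: bystander: wooden shoe tree, 235 mm long, 60 mm high; origin on the bench under its middle
- bell_remote: bystander: matte black door bell remote, 70 x 38 x 17 mm; origin centre of underside
- mug: bystander: blue ceramic mug, 80 mm across, 90 mm high; origin centre of underside
- boot_brush: bystander: brush lying on the bench; origin on the bench under its middle
Things that resemble listed ones, but are neither listed nor needed, are in the scene too. What is shaped like the arm1 but yellow is not meant.

How it is judged (in metres and radians):
On the way, in this order (a step that is already met when the one before it is completed fails the run):
1. both arms are hooked in, pressed down and locked, one in each upright ((((x of arm0 in the frame of stand between -0.081 and -0.069 m and y of arm0 in the frame of stand between 0.069 and 0.081 m and z of arm0 in the frame of stand between 0.07 and 0.083 m and angle between arm0's own z axis and vertical below 0.1 rad and value of joint catch0 below 0.002 m) and (x of arm1 in the frame of stand between -0.081 and -0.069 m and y of arm1 in the frame of stand between -0.081 and -0.069 m and z of arm1 in the frame of stand between 0.07 and 0.083 m and angle between arm1's own z axis and vertical below 0.1 rad and value of joint catch1 below 0.002 m)) or ((x of arm1 in the frame of stand between -0.081 and -0.069 m and y of arm1 in the frame of stand between 0.069 and 0.081 m and z of arm1 in the frame of stand between 0.07 and 0.083 m and angle between arm1's own z axis and vertical below 0.1 rad and value of joint catch0 below 0.002 m) and (x of arm0 in the frame of stand between -0.081 and -0.069 m and y of arm0 in the frame of stand between -0.081 and -0.069 m and z of arm0 in the frame of stand between 0.07 and 0.083 m and angle between arm0's own z axis and vertical below 0.1 rad and value of joint catch1 below 0.002 m)))), for 0.2 s.
2. both long slats lie flat across both arms (z of long0 in the frame of stand between 0.111 and 0.131 m and x of long0 in the frame of stand between -0.155 and -0.015 m and y of long0 in the frame of stand between -0.025 and 0.025 m and angle between each of long0, long1's own z axis and vertical below 0.12 rad and angle between the x axis of each of long0, long1 and the y axis of stand, either way round below 0.22 rad and z of long1 in the frame of stand between 0.111 and 0.131 m and x of long1 in the frame of stand between -0.155 and -0.015 m and y of long1 in the frame of stand between -0.025 and 0.025 m), for 0.2 s.
At the end, for the whole second after the job is handed in: An arm locked in each upright: fully down, catch out. Long slats flat on both arms, crosswise within 0.22 rad, centred within 25 mm, 15-155 mm out from the faces. Every short slat flat on the long ones, along the arms within 0.22 rad, 55-135 mm out, within 110 mm of midway. All at rest (all of step 2 and (((x of arm0 in the frame of stand between -0.081 and -0.069 m and y of arm0 in the frame of stand between 0.069 and 0.081 m and z of arm0 in the frame of stand between 0.07 and 0.083 m and angle between arm0's own z axis and vertical below 0.1 rad and value of joint catch0 below 0.002 m) and (x of arm1 in the frame of stand between -0.081 and -0.069 m and y of arm1 in the frame of stand between -0.081 and -0.069 m and z of arm1 in the frame of stand between 0.07 and 0.083 m and angle between arm1's own z axis and vertical below 0.1 rad and value of joint catch1 below 0.002 m)) or ((x of arm1 in the frame of stand between -0.081 and -0.069 m and y of arm1 in the frame of stand between 0.069 and 0.081 m and z of arm1 in the frame of stand between 0.07 and 0.083 m and angle between arm1's own z axis and vertical below 0.1 rad and value of joint catch0 below 0.002 m) and (x of arm0 in the frame of stand between -0.081 and -0.069 m and y of arm0 in the frame of stand between -0.081 and -0.069 m and z of arm0 in the frame of stand between 0.07 and 0.083 m and angle between arm0's own z axis and vertical below 0.1 rad and value of joint catch1 below 0.002 m))) and z of short0 in the frame of stand between 0.135 and 0.155 m and x of short0 in the frame of stand between -0.135 and -0.055 m and y of short0 in the frame of stand between -0.11 and 0.11 m and (angle between short0's own z axis and vertical below 0.12 rad or angle between short0's own z axis and vertical above 3.02 rad) and angle between the x axis of each of short0, short1, short2, short3 and the x axis of stand, either way round below 0.22 rad and z of short1 in the frame of stand between 0.135 and 0.155 m and x of short1 in the frame of stand between -0.135 and -0.055 m and y of short1 in the frame of stand between -0.11 and 0.11 m and (angle between short1's own z axis and vertical below 0.12 rad or angle between short1's own z axis and vertical above 3.02 rad) and z of short2 in the frame of stand between 0.135 and 0.155 m and x of short2 in the frame of stand between -0.135 and -0.055 m and y of short2 in the frame of stand between -0.11 and 0.11 m and (angle between short2's own z axis and vertical below 0.12 rad or angle between short2's own z axis and vertical above 3.02 rad) and z of short3 in the frame of stand between 0.135 and 0.155 m and x of short3 in the frame of stand between -0.135 and -0.055 m and y of short3 in the frame of stand between -0.11 and 0.11 m and (angle between short3's own z axis and vertical below 0.12 rad or angle between short3's own z axis and vertical above 3.02 rad) and linear speed of each of long0, long1, short0, short1, short2, short3, arm0, arm1 below 0.02 m/s); the robot touches nothing.
It fails at once if a bystander is moved more than 4 cm (distance of any of tin, jar, clothes_peg, shoe_tree, bell_remote, mug, boot_brush from where it was at the start of the episode above 0.04 m).
Of short0, short1, short2, short3 only 2 to 4 are there at a start; the rules pass over those that are not, and their reading is None.
At some moment in a run one of short0, short1, short2, short3 may be knocked a few centimetres aside while the robot is not near it.
It also fails if it takes over 210 s, if anything falls off the work surface, if the arm or the gripper's body presses on something with over 40 N, if the wrist force passes 120 N, or if a joint passes its speed limit or range.

ROBOT

A 6-joint arm with a two-finger parallel gripper is mounted at the origin on the work surface. World frame = base frame: x ahead of the robot, y to its left, z up, the work surface at z = 0. Lengths are in m, angles in degrees, forces in N, time in s.
With the tool pointing down it reaches from about 0.25 to 0.725 m from the base axis. Payload 9.7 kg.
Tool frame: the origin (TCP) lies midway between the tips of the shut fingers; the grasp point (between the pads) lies 19 mm behind it; z points along the fingers, y is the line along which they close (so a half turn about z gives the same grasp; the last joint's range is limited). The gripper opens to 85 mm and grips with 20 to 120 N. Pads are 22 mm wide; open, the fingers measure 114 mm over their backs; the gripper's body (76 mm by 85 mm) begins 54 mm behind the grasp point. The pads swing forward as they close: fully open they stand 13 mm farther back than shut.
Start: joints at [74.656, 4.979, 10.078, 95.1, 0, 90], TCP at [0.146, 0.53, 0.231] pointing down, gripper open.
Joint ranges: [-179.16, 179.16], [-48.56, 103.87], [-65.8, 70.77], [-126.05, 130.52], [-82.76, 87.17], [-180, 180]. Speed limits (degrees/s): [127.2, 127.2, 147.25, 180, 180, 180].

INTERFACE

Orientations are given as [roll, pitch, yaw] about the fixed x, y, z axes, in that order (R = Rz(yaw) Ry(pitch) Rx(roll)).
In Python, from workcell import bot gives the robot as it stands.
- The arm moves only by the shell command python3 -m crank 'ROWS' [FORCE]. ROWS is JSON, a list of rows, each an object with "gripper": the finger opening in mm, from 0 to 85.4; "travel": the shift along the tool's x, y, z in mm, a list of three; "twist": the turn, a rotation vector about the tool's x, y, z in rad, a list of three. In form: [{"gripper": gripper, "travel": [tx, ty, tz], "twist": [rx, ry, rz]}, ...]. A call has 1 to 12 rows; each row shifts and turns the commanded pose from where the row before left it, along the tool's axes as they then stand; what a row does not reach is not made up. A row lasts 1/8 s, in which the tool goes at most 62.5 mm and 10.7 degrees, less where a joint would pass 70% of its speed; a pose out of reach is approached as far as the arm can. A call is refused whole if a number of a shift passes 62.5 or a number of a turn 0.188, either way. A call with a gripper value outside its range is refused whole. The fingers move at their own pace and stop on an object; FORCE is the grip in N (left out, the last holds). Time passes only in rows, so rows that do not move let the fingers close. It gives the time, the measured TCP pose, the force, the opening and the grip force at its end, in the units of the state.
- bot.get_obs(): the state, without advancing time (a new reading comes with each control period).
- bot.camera(name): name is "scene" or "top" or "wrist"; returns the picture (420x560x3 uint8, red, green, blue); there is no depth.
- bot.calibration(name): a dict with "vfov" (degrees; the focal length in pixels is half the picture's height over the tangent of half this angle, whatever the lens; pixels are square), "cx", "cy" (the principal point, pixels), "camera_from_world" (4x4, takes a point from world to camera coordinates). Camera axes: x right, y down, z forward; pixel columns grow to the right and rows downward; lengths in m; the calibration is good to about 2 mm. The wrist camera is an equidistant fisheye: a pixel r from the principal point sees the ray r / f radians off the axis. A picture is of the moment at which its call begins: read the wrist's pose just before it. calibration takes no time and is no camera call; for the wrist camera it gives the pose at the moment of the call.
- bot.job_done(): hands the job in; it is judged then, once.
The state is a dict: "time": time; "q": joint angles; "qd": joint speeds; "joint_efforts": joint torques, N m; "ee_pos": TCP position; "tcp_rot": TCP orientation; "wrist_force": force on the tool from outside, world axes, zero at the start; "torque": the same for the moment, N m; "opening": finger opening in m; "grasp_force": force on a finger pad.
Only numpy, scipy, OpenCV 4.12 (cv2) and the standard library are available. Lean on these libraries where they do the work, as an engineer would, in place of code of your own. Each camera call takes 0.05 s, during which the arm holds its last target. There are 200 camera calls.

## Working session

There is one attempt and no reset: what is moved stays moved. The work goes in short steps, Python scripts to look and compute and a shell command to move; the robot and the scene stay as the last step left them, time stands still between calls to the robot, and variables do not carry over. Pictures are saved under pics/ and viewed, at most 14 in all, crops included, and the job is handed in when it is done.

```bash
ls; mkdir -p pics
python3 - <<'E'
from workcell import bot
import cv2
for n in ("top","scene"):
    im=bot.camera(n); cv2.imwrite(f"pics/{n}0.png",cv2.cvtColor(im,cv2.COLOR_RGB2BGR))
    c=bot.calibration(n); print(n,c)
o=bot.get_obs();print(o["time"],o["ee_pos"],o["tcp_rot"],o["opening"])
E
```

```text
pics
top {'vfov': 57.60182116598603, 'cx': 277.82137868038524, 'cy': 212.4851106996585, 'camera_from_world': array([[-1.71735034e-04, -9.99995981e-01,  2.82988847e-03,
        -3.53120761e-03],
       [-9.95028144e-01, -1.10959375e-04, -9.95940739e-02,
         5.14010686e-01],
       [ 9.95939876e-02, -2.83292247e-03, -9.95024126e-01,
         1.20707728e+00],
       [ 0.00000000e+00,  0.00000000e+00,  0.00000000e+00,
         1.00000000e+00]])}
scene {'vfov': 50.06251483250279, 'cx': 279.5716972351337, 'cy': 209.77728902440933, 'camera_from_world': array([[ 0.74354754,  0.66866276,  0.00521253, -0.35864525],
       [ 0.35867693, -0.39224267, -0.84705168, -0.07761453],
       [-0.56434734,  0.63169281, -0.53148498,  1.48495925],
       [ 0.        ,  0.        ,  0.        ,  1.        ]])}
0.1 [0.14546716 0.53020636 0.23065271] [-1.79930699e+02 -7.87567303e-04  1.64658934e+02] 0.0851279874290817
```

View pics/top0.png

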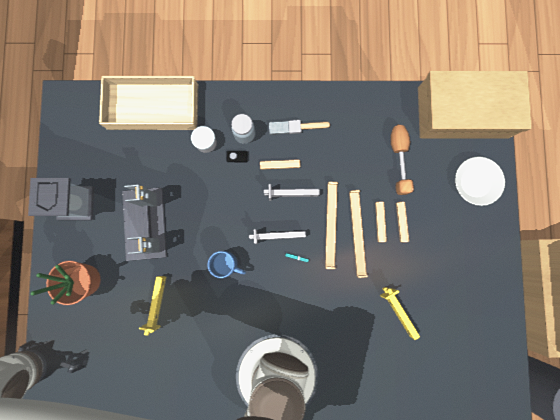

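View pics/scene0.png

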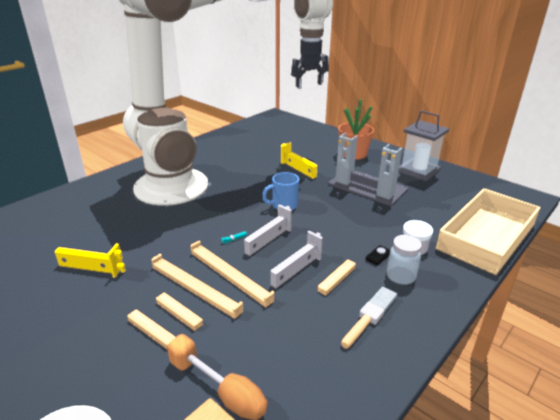

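```bash
cat > h.py <<'E'
import numpy as np, cv2
from workcell import bot
def shot(n,save=None):
    c=bot.calibration(n); im=cv2.cvtColor(bot.camera(n),cv2.COLOR_RGB2BGR)
    if save: cv2.imwrite("pics/"+save,im)
    return im,c
def ray(c,n,u,v):
    f=210/np.tan(np.radians(c["vfov"]/2)); d=np.array([u-c["cx"],v-c["cy"]])
    if n=="wrist":
        r=np.hypot(*d)+1e-9; t=r/f; D=np.array([*(d/r*np.sin(t)),np.cos(t)])
    else: D=np.array([*(d/f),1.])
    M=c["camera_from_world"]; R=M[:3,:3]; return -R.T@M[:3,3], R.T@D
def onz(c,n,u,v,z):
    o,d=ray(c,n,u,v); return o+d*(z-o[2])/d[2]
def proj(c,n,p):
    f=210/np.tan(np.radians(c["vfov"]/2)); M=c["camera_from_world"]; q=M[:3,:3]@np.array(p)+M[:3,3]
    if n=="wrist":
        r=np.hypot(q[0],q[1])+1e-9; t=np.arctan2(r,q[2]); return c["cx"]+f*t*q[0]/r, c["cy"]+f*t*q[1]/r
    return c["cx"]+f*q[0]/q[2], c["cy"]+f*q[1]/q[2]
def wood(im):
    h=cv2.cvtColor(im,cv2.COLOR_BGR2HSV); return cv2.inRange(h,(8,40,120),(28,170,255))
def steel(im):
    h=cv2.cvtColor(im,cv2.COLOR_BGR2HSV); return cv2.inRange(h,(0,0,130),(180,45,255))
def rects(m,c,n,z,amin=80):
    """blobs: (pixel centre, world centre on plane z, length, width, yaw deg)"""
    out=[]
    for k in cv2.findContours(m,cv2.RETR_EXTERNAL,cv2.CHAIN_APPROX_NONE)[0]:
        if cv2.contourArea(k)<amin: continue
        P=np.array([onz(c,n,u,v,z)[:2] for u,v in k[:,0]],np.float32)
        (x,y),(a,b),th=cv2.minAreaRect((P*1000))
        if a<b: a,b,th=b,a,th+90
        out.append((k[:,0].mean(0).round(),np.round([x,y,a,b,th%180],1)))
    return out
E
python3 - <<'E'
from h import *
im,c=shot("top")
for n,m,z in(("wood",wood(im),.016),("steel",steel(im),.045)):
    print(n)
    for p,r in rects(m,c,"top",z,60): 
        if 120<p[0]<420 and 110<p[1]<290: print(p,r)
s,cs=shot("scene"); w,cw=shot("wrist","w0.png")
print(cw)
a=cv2.resize(im[170:270,110:210],(400,400),interpolation=cv2.INTER_CUBIC)
b=cv2.resize(s[120:220,320:420],(400,400),interpolation=cv2.INTER_CUBIC)
cv2.imwrite("pics/st.png",np.hstack([a,b]))
E
```

```text
wood
[402. 224.] [ 485.6 -407.4  133.5   30.5    4.3]
[381. 222.] [ 485.8 -337.1  133.8   30.3    1.9]
[358. 234.] [ 448.  -261.7  283.8   35.4    4.1]
[331. 226.] [ 475.8 -175.4  286.1   33.9  177.8]
[404. 187.] [ 600.1 -417.8   58.1   46.7   98.2]
[280. 164.] [675.6 -10.4 132.   29.3  92.6]
[400. 139.] [ 762.  -409.3   92.6   59.8  178.3]
[315. 125.] [ 807.8 -127.4   93.4   20.6   90. ]
[262. 122.] [ 638.8  -12.7 1925.6 1223.5   90.1]
steel
[275. 235.] [437.5  -0.9 176.9  44.1  90. ]
[160. 219.] [489.9 369.2  91.4  14.8   5.3]
[402. 221.] [ 483.6 -398.5  130.6   18.3    1.7]
[380. 221.] [ 4.837e+02 -3.283e+02  1.304e+02  1.970e+01  3.000e-01]
[333. 197.] [ 565.1 -177.5   71.7   18.3    3. ]
[289. 192.] [581.1 -45.6 179.   45.2  90. ]
[137. 222.] [486.1 424.3 238.9 121.3   5.5]
[277. 164.] [668.9  -7.3 122.3  19.7  90. ]
[402. 165.] [ 664.4 -403.6   89.1   13.8    3.7]
[203. 138.] [757.  239.6  79.6  76.2  46.2]
[285. 127.] [792.9 -26.8 103.9  43.4  90.1]
[242. 128.] [792.  115.4  82.5  79.4 136.2]
{'vfov': 65.70646984690485, 'cx': 282.0393188566276, 'cy': 216.89153231231825, 'camera_from_world': array([[ 2.64721460e-01,  9.64324888e-01, -2.43071749e-04,
        -5.50022396e-01],
       [ 9.14965600e-01, -2.51091978e-01,  3.15896770e-01,
        -4.08235617e-02],
       [ 3.04566084e-01, -8.38470563e-02, -9.48793535e-01,
         3.80292058e-01],
       [ 0.00000000e+00,  0.00000000e+00,  0.00000000e+00,
         1.00000000e+00]])}
```

View pics/st.png

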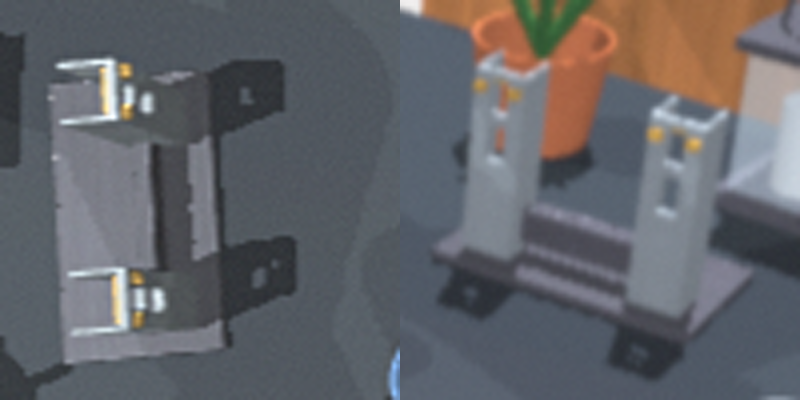

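View pics/w0.png

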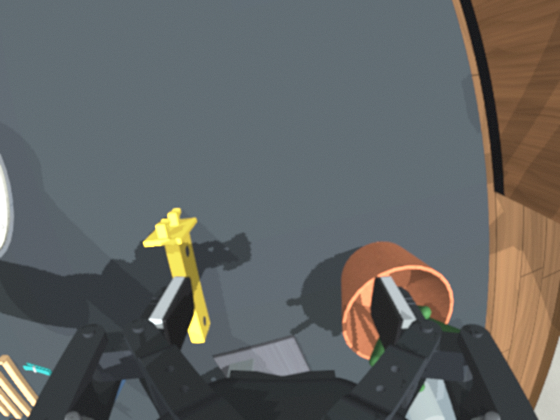

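```bash
python3 -m crank '[{"gripper":85,"travel":[0,0,-10],"twist":[0,0,0.186]},{"gripper":85,"travel":[0,0,-10],"twist":[0,0,0.186]},{"gripper":85,"travel":[0,0,-10],"twist":[0,0,0.186]},{"gripper":85,"travel":[0,0,-10],"twist":[0,0,0.186]},{"gripper":85,"travel":[0,0,-10],"twist":[0,0,0.186]},{"gripper":85,"travel":[0,0,-10],"twist":[0,0,0.186]},{"gripper":85,"travel":[0,0,-10],"twist":[0,0,0.186]}]'
python3 -m crank '[{"gripper":85,"travel":[-39,42,0],"twist":[0,0,0]},{"gripper":85,"travel":[-39,42,0],"twist":[0,0,0]},{"gripper":85,"travel":[-39,42,0],"twist":[0,0,0]},{"gripper":85,"travel":[-39,42,0],"twist":[0,0,0]},{"gripper":85,"travel":[-39,42,0],"twist":[0,0,0]},{"gripper":85,"travel":[-39,42,0],"twist":[0,0,0]},{"gripper":85,"travel":[-39,42,0],"twist":[0,0,0]},{"gripper":85,"travel":[-39,42,0],"twist":[0,0,0]},{"gripper":85,"travel":[0,0,0],"twist":[0,0,0]},{"gripper":85,"travel":[0,0,0],"twist":[0,0,0]}]'
python3 - <<'E'
from h import *
im,c=shot("wrist","w1.png")
E
```

```text
time: 1.12
ee_pos: [0.1455, 0.5304, 0.3015]
tcp_rot: [-180.0, 0.0, 89.7]
wrist_force: [-0.5, 0.4, 0.6]
opening: 0.0847
grasp_force: 0.0
time: 2.38
ee_pos: [0.4817, 0.2187, 0.3011]
tcp_rot: [-180.0, -0.0, 90.0]
wrist_force: [-0.0, 0.7, -0.6]
opening: 0.0845
grasp_force: 0.0
```

View pics/w1.png

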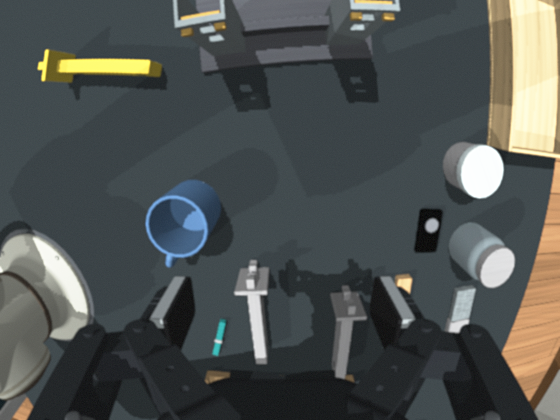

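Run:
```python
from h import *
im=cv2.imread("pics/w1.png")
a=cv2.resize(im[0:110,160:420],(780,330),interpolation=cv2.INTER_CUBIC)
cv2.imwrite("pics/z1.png",a)
```

```text
(no output)
```

View pics/z1.png

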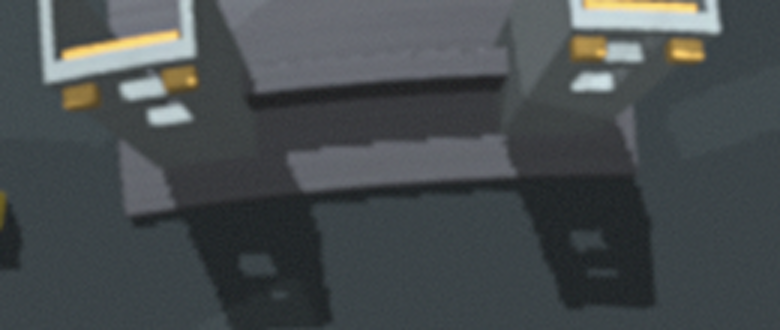

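Run:
```python
from h import *
c=bot.calibration("wrist")
P={}
for n,u,v,z in(("L1",44,83,.17),("L2",196,57,.17),("R1",571,23,.17),("R2",720,34,.17),("b1",129,207,.01),("b2",636,172,.01),("b1z",131,214,0),("b2z",636,178,0)):
    P[n]=onz(c,"wrist",160+u/3,v/3,z)[:2]; print(n,(P[n]*1000).round(1))
for a,b in(("L1","L2"),("R1","R2"),("L1","R2"),("b1","b2"),("b1z","b2z")):
    d=P[b]-P[a]; print(a,b,np.hypot(*d)*1000,np.degrees(np.arctan2(d[1],d[0])))
L=(P["L1"]+P["L2"])/2;R=(P["R1"]+P["R2"])/2;print(L,R,(L+R)/2,np.hypot(*(R-L)),np.degrees(np.arctan2(*(R-L)[::-1])))
# top view check, zoom-4 crop coords
c=bot.calibration("top")
q=[onz(c,"top",110+u/4,170+v/4,.01)[:2] for u,v in((50,83),(65,362),(225,347),(207,70))]
print(np.round(q,4), np.mean(q,0))
# arms from wrist w1
im=cv2.imread("pics/w1.png");c=bot.calibration("wrist")
for n,u,v,z in(("armL front top",254,282,.07),("armL bar end",262,362,.045),("armL bar nearplate",256,300,.045),("armR bar np",350,320,.045),("armR end",342,376,.045),("armR plate",348,301,.07)):
    print(n,onz(c,"wrist",u,v,z)[:2].round(4))
```

```text
L1 [389.3 379.8]
L2 [433.7 383.4]
R1 [538.5 395. ]
R2 [583.1 397.1]
b1 [376.3 362.9]
b2 [601.  380.8]
b1z [374.8 361. ]
b2z [603.8 379.7]
L1 L2 44.58940226398099 4.643582618579327
R1 R2 44.700190988482596 2.7024886053869652
L1 R2 194.58037131762433 5.111338128454188
b1 b2 225.43999050628955 4.541550022468764
b1z b2z 229.74575608876964 4.6812501336428
[0.41152804 0.38158693] [0.5607879  0.39606365] [0.48615797 0.38882529] 0.14996026013460037 5.539792374712088
[[0.5872 0.5064]
 [0.3599 0.4851]
 [0.3719 0.3566]
 [0.5981 0.3779]] [0.47929427 0.4315263 ]
armL front top [0.4444 0.0857]
armL bar end [ 0.4486 -0.0844]
armL bar nearplate [0.4437 0.0409]
armR bar np [0.5854 0.0021]
armR end [ 0.5858 -0.1229]
armR plate [0.5726 0.0541]
```

```bash
python3 -m crank '[{"gripper":85,"travel":[-50,-9,12],"twist":[0,0,-0.035]},{"gripper":85,"travel":[-50,-9,12],"twist":[0,0,0]},{"gripper":85,"travel":[-50,-9,12],"twist":[0,0,0]},{"gripper":85,"travel":[-50,-9,12],"twist":[0,0,0]},{"gripper":85,"travel":[-19,0,38],"twist":[0,0,0]},{"gripper":85,"travel":[0,0,45],"twist":[0,0,0]},{"gripper":85,"travel":[0,0,45],"twist":[0,0,0]},{"gripper":85,"travel":[0,0,0],"twist":[0,0,0]},{"gripper":85,"travel":[0,0,0],"twist":[0,0,0]}]'
python3 - <<'E'
from h import *
im,c=shot("wrist","w2.png")
E
```

```text
time: 3.55
ee_pos: [0.4525, -0.0004, 0.1274]
tcp_rot: [179.9, 0.0, 92.1]
wrist_force: [-0.3, -0.3, -0.3]
opening: 0.0851
grasp_force: 0.0
```

View pics/w2.png

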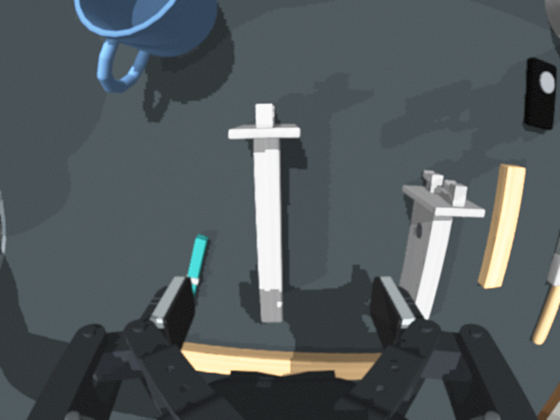

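Run:
```python
from h import *
c=bot.calibration("wrist"); o=bot.get_obs()["ee_pos"]; print(o)
for n,u,v,z in(("L plate back",264,127,.07),("L plate front",264,138,.07),("L tail",270,320,.045),("L mid",266,200,.045),("R plate l",403,189,.07),("R plate r",482,215,.07),("R bar",443,225,.045),("R bar2",425,308,.045)):
    print(n,onz(c,"wrist",u,v,z)[:2].round(4))
```

```text
[ 0.45292358 -0.00054761  0.12768581]
L plate back [0.4394 0.0715]
L plate front [0.4396 0.0647]
L tail [ 0.4461 -0.0866]
L mid [0.4409 0.0183]
R plate l [0.5321 0.0366]
R plate r [0.6016 0.0211]
R bar [0.5828 0.0037]
R bar2 [ 0.5845 -0.0757]
```

```bash
python3 -m crank '[{"gripper":85,"travel":[-2,-10,30],"twist":[0,0,0]},{"gripper":85,"travel":[0,0,50],"twist":[0,0,0]},{"gripper":85,"travel":[0,0,38],"twist":[0,0,0]},{"gripper":85,"travel":[0,0,0],"twist":[0,0,0]},{"gripper":0,"travel":[0,0,0],"twist":[0,0,0]},{"gripper":0,"travel":[0,0,0],"twist":[0,0,0]},{"gripper":0,"travel":[0,0,0],"twist":[0,0,0]},{"gripper":0,"travel":[0,0,0],"twist":[0,0,0]},{"gripper":0,"travel":[0,0,0],"twist":[0,0,0]},{"gripper":0,"travel":[0,0,0],"twist":[0,0,0]},{"gripper":0,"travel":[0,0,0],"twist":[0,0,0]}]' 90
```

```text
time: 4.97
ee_pos: [0.4428, -0.0035, 0.0083]
tcp_rot: [179.9, 0.0, 92.1]
wrist_force: [0.6, -0.5, 5.2]
opening: 0.017
grasp_force: 89.0
```

```bash
python3 -m crank '[{"gripper":0,"travel":[0,0,-40],"twist":[0,0,0]},{"gripper":0,"travel":[0,0,-40],"twist":[0,0,0]},{"gripper":0,"travel":[0,0,-37],"twist":[0,0,-0.051]},{"gripper":0,"travel":[46,0,0],"twist":[0,0,0]},{"gripper":0,"travel":[46,0,0],"twist":[0,0,0]},{"gripper":0,"travel":[46,0,0],"twist":[0,0,0]},{"gripper":0,"travel":[46,0,0],"twist":[0,0,0]},{"gripper":0,"travel":[46,0,0],"twist":[0,0,0]},{"gripper":0,"travel":[46,2,0],"twist":[0,0,0]},{"gripper":0,"travel":[0,0,0],"twist":[0,0,0]},{"gripper":0,"travel":[0,0,0],"twist":[0,0,0]}]'
python3 - <<'E'
from h import *
im,c=shot("wrist","w3.png")
E
```

```text
time: 6.35
ee_pos: [0.4197, 0.2713, 0.1238]
tcp_rot: [-179.9, 0.0, 95.0]
wrist_force: [0.4, -0.2, -2.6]
opening: 0.0174
grasp_force: 88.2
```

View pics/w3.png

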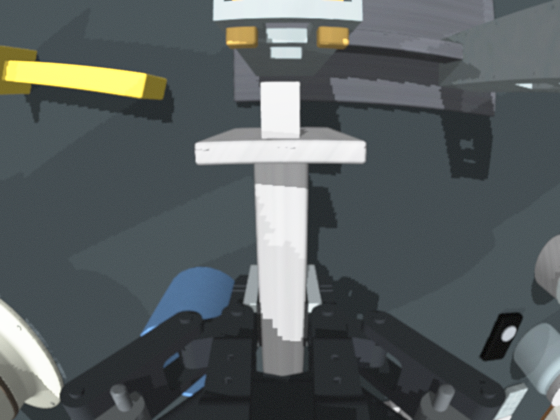

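Run:
```python
from h import *
c=bot.calibration("wrist"); o=bot.get_obs(); T=np.array(o["ee_pos"]); y=np.radians(o["tcp_rot"][2]); print(T)
X=np.array([np.cos(y),np.sin(y)]);Y=np.array([np.sin(y),-np.cos(y)])
def q(n,u,v,z):
    p=onz(c,"wrist",u,v,z); print(n,p[:2].round(4),"tool mm",((p[:2]-T[:2])@X*1000).round(1),((p[:2]-T[:2])@Y*1000).round(1))
u=T[2]-.0083
q("plL",195,143,u+.07);q("plR",366,142,u+.07)
q("claw l",261,84,u+.064);q("claw r",299,84,u+.064)
q("upL",213,20,.17);q("upR",362,20,.17)
q("cat L",226,37,.160);q("cat R",349,37,.160)
q("slotL",267,33,.164);q("slotR",308,33,.164)
```

```text
[0.41993181 0.27095948 0.12400594]
plL [0.3915 0.343 ] tool mm 74.2 -22.1
plR [0.4346 0.347 ] tool mm 74.5 21.2
claw l [0.4067 0.3592] tool mm 89.1 -5.6
claw r [0.4166 0.3601] tool mm 89.1 4.4
upL [0.39   0.3793] tool mm 110.6 -20.5
upR [0.4339 0.3835] tool mm 110.9 23.7
cat L [0.3926 0.3762] tool mm 107.2 -18.2
cat R [0.4322 0.3799] tool mm 107.4 21.7
slotL [0.406  0.3772] tool mm 107.0 -4.7
slotR [0.4186 0.3784] tool mm 107.1 8.0
```

```bash
python3 -m crank '[{"gripper":0,"travel":[0,2,21],"twist":[0,0,0]},{"gripper":0,"travel":[0,0,0],"twist":[0,0,0]},{"gripper":0,"travel":[15,0,0],"twist":[0,0,0]},{"gripper":0,"travel":[13,0,0],"twist":[0,0,0]},{"gripper":0,"travel":[0,0,0],"twist":[0,0,0]},{"gripper":0,"travel":[0,0,0],"twist":[0,0,0]}]'
python3 -m crank '[{"gripper":0,"travel":[3,0,0],"twist":[0,0,0]},{"gripper":0,"travel":[3,0,0],"twist":[0,0,0]},{"gripper":0,"travel":[0,0,0],"twist":[0,0,0]}]'
python3 -m crank '[{"gripper":0,"travel":[2,0,0],"twist":[0,0,0]},{"gripper":0,"travel":[1,0,0],"twist":[0,0,0]},{"gripper":0,"travel":[0,0,0],"twist":[0,0,0]}]'
```

```text
time: 7.15
ee_pos: [0.4196, 0.2999, 0.1034]
tcp_rot: [-180.0, 0.0, 95.0]
wrist_force: [0.9, -0.1, -3.2]
opening: 0.0169
grasp_force: 88.2
time: 7.52
ee_pos: [0.4191, 0.3055, 0.1032]
tcp_rot: [-180.0, 0.0, 95.0]
wrist_force: [-0.1, -3.1, -1.8]
opening: 0.017
grasp_force: 88.1
time: 7.9
ee_pos: [0.4188, 0.3072, 0.1033]
tcp_rot: [-180.0, 0.2, 94.9]
wrist_force: [-0.0, -11.0, 1.3]
opening: 0.0172
grasp_force: 88.7
```

```bash
python3 -m crank '[{"gripper":0,"travel":[0,0,4],"twist":[0,0,0]},{"gripper":0,"travel":[0,0,4],"twist":[0,0,0]},{"gripper":0,"travel":[0,0,0],"twist":[0,0,0]}]'
python3 -m crank '[{"gripper":0,"travel":[0,0,4],"twist":[0,0,0]},{"gripper":0,"travel":[0,0,3],"twist":[0,0,0]},{"gripper":0,"travel":[0,0,0],"twist":[0,0,0]},{"gripper":0,"travel":[0,0,0],"twist":[0,0,0]}]'
```

```text
time: 8.28
ee_pos: [0.4192, 0.3073, 0.0955]
tcp_rot: [180.0, 0.1, 94.9]
wrist_force: [1.3, -12.2, -0.0]
opening: 0.017
grasp_force: 88.7
time: 8.78
ee_pos: [0.4193, 0.3073, 0.0885]
tcp_rot: [180.0, 0.1, 94.9]
wrist_force: [2.0, -11.9, 1.0]
opening: 0.0175
grasp_force: 88.7
```

```bash
python3 -m crank '[{"gripper":0,"travel":[0,0,1],"twist":[0,0,0]},{"gripper":0,"travel":[0,0,1],"twist":[0,0,0]},{"gripper":0,"travel":[0,0,0],"twist":[0,0,0]}]'
python3 -m crank '[{"gripper":0,"travel":[0,0,1],"twist":[0,0,0]},{"gripper":0,"travel":[0,0,1],"twist":[0,0,0]},{"gripper":0,"travel":[0,0,0],"twist":[0,0,0]},{"gripper":0,"travel":[0,0,0],"twist":[0,0,0]}]'
python3 - <<'E'
from h import *
im,c=shot("wrist","w4.png")
E
```

```text
time: 9.15
ee_pos: [0.4195, 0.3073, 0.0879]
tcp_rot: [179.9, 0.1, 94.9]
wrist_force: [-1.0, -16.3, 11.3]
opening: 0.0171
grasp_force: 90.4
time: 9.65
ee_pos: [0.4197, 0.3072, 0.0874]
tcp_rot: [179.8, 0.1, 94.9]
wrist_force: [-3.3, -21.3, 22.0]
opening: 0.0167
grasp_force: 92.2
```

View pics/w4.png

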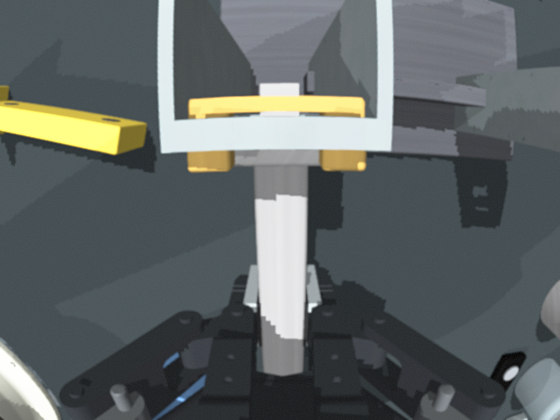

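```bash
python3 -m crank '[{"gripper":0,"travel":[0,0,-4],"twist":[0,0,0]},{"gripper":60,"travel":[0,0,0],"twist":[0,0,0]},{"gripper":60,"travel":[0,0,0],"twist":[0,0,0]},{"gripper":60,"travel":[0,0,0],"twist":[0,0,0]},{"gripper":60,"travel":[0,0,-20],"twist":[0,0,0]},{"gripper":60,"travel":[0,0,-50],"twist":[0,0,0]},{"gripper":85,"travel":[0,0,-50],"twist":[0,0,0.065]},{"gripper":85,"travel":[0,0,-30],"twist":[0,0,0]}]'
python3 -m crank '[{"gripper":85,"travel":[-45,20,0],"twist":[0,0,0]},{"gripper":85,"travel":[-45,20,0],"twist":[0,0,0]},{"gripper":85,"travel":[-45,20,0],"twist":[0,0,0]},{"gripper":85,"travel":[-45,20,0],"twist":[0,0,0]},{"gripper":85,"travel":[-45,20,0],"twist":[0,0,0]},{"gripper":85,"travel":[-45,20,0],"twist":[0,0,0]},{"gripper":85,"travel":[-45,20,40],"twist":[0,0,0]},{"gripper":85,"travel":[-45,20,40],"twist":[0,0,0]},{"gripper":85,"travel":[0,0,30],"twist":[0,0,0]},{"gripper":85,"travel":[0,0,0],"twist":[0,0,0]},{"gripper":85,"travel":[0,0,0],"twist":[0,0,0]}]'
python3 - <<'E'
from h import *
im,c=shot("wrist","w5.png")
cv2.imwrite("pics/w5b.png",np.hstack([im[60:400,100:460],cv2.resize(shot("top")[0][170:270,110:210],(340,340))]))
E
```

```text
time: 10.7
ee_pos: [0.4191, 0.3091, 0.241]
tcp_rot: [179.9, -0.1, 91.2]
wrist_force: [0.4, -0.0, 0.0]
opening: 0.0855
grasp_force: 0.0
time: 12.08
ee_pos: [0.5865, -0.0459, 0.131]
tcp_rot: [179.9, 0.0, 91.3]
wrist_force: [0.4, -0.4, -0.1]
opening: 0.0853
grasp_force: 0.0
```

View pics/w5b.png

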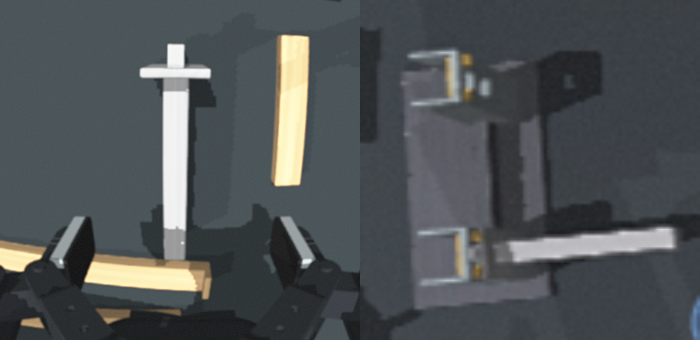

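Run:
```python
from h import *
c=bot.calibration("wrist"); o=bot.get_obs(); T=np.array(o["ee_pos"]); y=np.radians(o["tcp_rot"][2]); print(T)
X=np.array([np.cos(y),np.sin(y)]);Y=np.array([np.sin(y),-np.cos(y)])
for n,u,v,z in(("pl",275.5,127,.07),("tail",275,319,.045),("bar",275.5,200,.045)):
    p=onz(c,"wrist",u,v,z); print(n,p[:2].round(4),"tool mm",((p[:2]-T[:2])@X*1000).round(1),((p[:2]-T[:2])@Y*1000).round(1))
```

```text
[ 0.58686784 -0.04582431  0.13152626]
pl [0.5813 0.0263] tool mm 72.3 -3.9
tail [ 0.583  -0.1335] tool mm -87.5 -5.9
bar [ 0.5819 -0.0278] tool mm 18.2 -4.6
```

```bash
python3 -m crank '[{"gripper":85,"travel":[-2,-5,30],"twist":[0,0,0.01]},{"gripper":85,"travel":[0,0,50],"twist":[0,0,0]},{"gripper":85,"travel":[0,0,43],"twist":[0,0,0]},{"gripper":85,"travel":[0,0,0],"twist":[0,0,0]},{"gripper":0,"travel":[0,0,0],"twist":[0,0,0]},{"gripper":0,"travel":[0,0,0],"twist":[0,0,0]},{"gripper":0,"travel":[0,0,0],"twist":[0,0,0]},{"gripper":0,"travel":[0,0,0],"twist":[0,0,0]},{"gripper":0,"travel":[0,0,0],"twist":[0,0,0]},{"gripper":0,"travel":[0,0,0],"twist":[0,0,0]},{"gripper":0,"travel":[0,0,0],"twist":[0,0,0]}]' 90
python3 -m crank '[{"gripper":0,"travel":[0,0,-40],"twist":[0,0,0]},{"gripper":0,"travel":[0,0,-40],"twist":[0,0,0]},{"gripper":0,"travel":[0,0,-37],"twist":[0,0,-0.076]},{"gripper":0,"travel":[47,3,0],"twist":[0,0,0]},{"gripper":0,"travel":[47,3,0],"twist":[0,0,0]},{"gripper":0,"travel":[47,3,0],"twist":[0,0,0]},{"gripper":0,"travel":[47,3,0],"twist":[0,0,0]},{"gripper":0,"travel":[47,3,0],"twist":[0,0,0]},{"gripper":0,"travel":[47,3,0],"twist":[0,0,0]},{"gripper":0,"travel":[48,1,0],"twist":[0,0,0]},{"gripper":0,"travel":[0,0,0],"twist":[0,0,0]},{"gripper":0,"travel":[0,0,0],"twist":[0,0,0]}]'
python3 - <<'E'
from h import *
im,c=shot("wrist","w6.png")
a=cv2.resize(im[0:180,160:400],(720,540),interpolation=cv2.INTER_CUBIC)
cv2.imwrite("pics/z6.png",a)
E
```

```text
time: 13.55
ee_pos: [0.5818, -0.0486, 0.0076]
tcp_rot: [179.9, 0.0, 90.7]
wrist_force: [-0.3, -0.5, 5.5]
opening: 0.0169
grasp_force: 88.8
time: 15.05
ee_pos: [0.5708, 0.2816, 0.123]
tcp_rot: [-179.9, 0.0, 95.1]
wrist_force: [0.3, -0.9, -2.5]
opening: 0.0173
grasp_force: 88.4
```

View pics/z6.png

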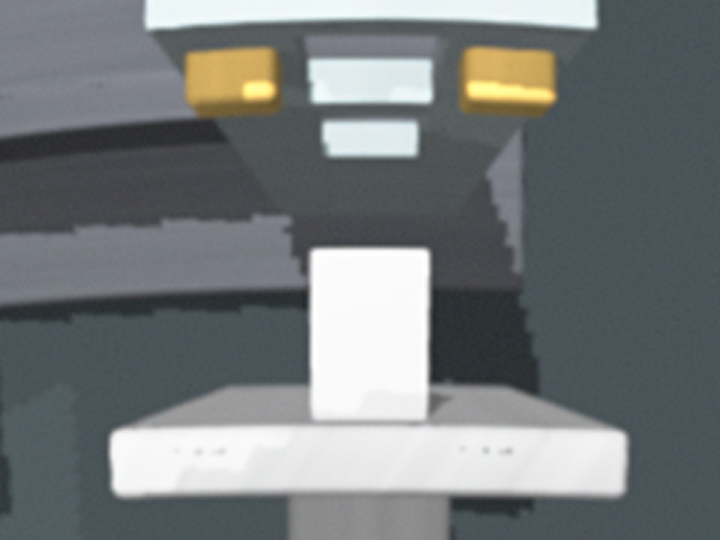

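Run:
```python
from h import *
c=bot.calibration("wrist"); o=bot.get_obs(); T=np.array(o["ee_pos"]); y=np.radians(o["tcp_rot"][2]); print(T)
X=np.array([np.cos(y),np.sin(y)]);Y=np.array([np.sin(y),-np.cos(y)])
def q(n,u,v,z):
    p=onz(c,"wrist",160+u/3,v/3,z); print(n,p[:2].round(4),"tool mm",((p[:2]-T[:2])@X*1000).round(1),((p[:2]-T[:2])@Y*1000).round(1))
u=T[2]-.0076
q("plL",110,430,u+.07);q("plR",627,430,u+.07)
q("claw l",310,250,u+.064);q("claw r",430,250,u+.064)
q("upL",147,29,.17);q("upR",597,29,.17)
q("slotL",303,37,.164);q("slotR",439,37,.164)
```

```text
[0.57099743 0.28110241 0.12317733]
plL [0.5431 0.3531] tool mm 74.2 -21.5
plR [0.5863 0.3569] tool mm 74.2 21.9
claw l [0.5584 0.3695] tool mm 89.2 -4.9
claw r [0.5687 0.3704] tool mm 89.2 5.5
upL [0.5396 0.3926] tool mm 113.8 -21.5
upR [0.5836 0.3966] tool mm 113.9 22.7
slotL [0.5546 0.394 ] tool mm 113.9 -6.5
slotR [0.5685 0.3952] tool mm 113.9 7.5
```

```bash
python3 -m crank '[{"gripper":0,"travel":[0,0,21],"twist":[0,0,0]},{"gripper":0,"travel":[0,0,0],"twist":[0,0,0]},{"gripper":0,"travel":[16,0,0],"twist":[0,0,0]},{"gripper":0,"travel":[15,0,0],"twist":[0,0,0]},{"gripper":0,"travel":[3,0,0],"twist":[0,0,0]},{"gripper":0,"travel":[3,0,0],"twist":[0,0,0]},{"gripper":0,"travel":[0,0,0],"twist":[0,0,0]},{"gripper":0,"travel":[0,0,0],"twist":[0,0,0]}]'
python3 -m crank '[{"gripper":0,"travel":[2,0,0],"twist":[0,0,0]},{"gripper":0,"travel":[1,0,0],"twist":[0,0,0]},{"gripper":0,"travel":[0,0,0],"twist":[0,0,0]}]'
```

```text
time: 16.1
ee_pos: [0.5679, 0.3184, 0.1026]
tcp_rot: [-180.0, 0.0, 95.0]
wrist_force: [-1.6, -3.2, -0.8]
opening: 0.017
grasp_force: 88.4
time: 16.48
ee_pos: [0.5677, 0.3211, 0.1025]
tcp_rot: [180.0, 0.1, 95.0]
wrist_force: [-0.1, -6.2, -0.2]
opening: 0.017
grasp_force: 88.7
```

```bash
python3 -m crank '[{"gripper":0,"travel":[1,0,0],"twist":[0,0,0]},{"gripper":0,"travel":[0,0,4],"twist":[0,0,0]},{"gripper":0,"travel":[0,0,4],"twist":[0,0,0]},{"gripper":0,"travel":[0,0,0],"twist":[0,0,0]}]'
python3 -m crank '[{"gripper":0,"travel":[0,0,4],"twist":[0,0,0]},{"gripper":0,"travel":[0,0,3],"twist":[0,0,0]},{"gripper":0,"travel":[0,0,0],"twist":[0,0,0]},{"gripper":0,"travel":[0,0,1],"twist":[0,0,0]},{"gripper":0,"travel":[0,0,1],"twist":[0,0,0]},{"gripper":0,"travel":[0,0,0],"twist":[0,0,0]}]'
python3 -m crank '[{"gripper":0,"travel":[0,0,1],"twist":[0,0,0]},{"gripper":0,"travel":[0,0,1],"twist":[0,0,0]},{"gripper":0,"travel":[0,0,0],"twist":[0,0,0]},{"gripper":0,"travel":[0,0,0],"twist":[0,0,0]}]'
```

```text
time: 16.98
ee_pos: [0.5681, 0.3212, 0.0948]
tcp_rot: [179.9, 0.1, 95.0]
wrist_force: [1.2, -11.1, 0.1]
opening: 0.0171
grasp_force: 88.8
time: 17.73
ee_pos: [0.5683, 0.3212, 0.0873]
tcp_rot: [179.9, 0.1, 95.0]
wrist_force: [-0.6, -13.8, 8.7]
opening: 0.0173
grasp_force: 90.1
time: 18.23
ee_pos: [0.5685, 0.3211, 0.0868]
tcp_rot: [179.8, 0.1, 95.0]
wrist_force: [-3.5, -17.3, 18.2]
opening: 0.0172
grasp_force: 91.4
```

```bash
python3 - <<'E'
from h import *
im,c=shot("wrist","w7.png")
for f in("w4.png","w7.png"):
    a=cv2.imread("pics/"+f); m=cv2.inRange(cv2.cvtColor(a,cv2.COLOR_BGR2HSV),(15,140,60),(32,255,255))[60:200,150:420]
    for k in cv2.findContours(m,cv2.RETR_EXTERNAL,cv2.CHAIN_APPROX_NONE)[0]:
        if cv2.contourArea(k)>60: print(f,cv2.boundingRect(k))
E
python3 -m crank '[{"gripper":0,"travel":[0,0,-4],"twist":[0,0,0]},{"gripper":60,"travel":[0,0,0],"twist":[0,0,0]},{"gripper":60,"travel":[0,0,0],"twist":[0,0,0]},{"gripper":60,"travel":[0,0,0],"twist":[0,0,0]},{"gripper":60,"travel":[0,0,-20],"twist":[0,0,0]},{"gripper":60,"travel":[0,0,-50],"twist":[0,0,0]},{"gripper":60,"travel":[0,0,-50],"twist":[0,0,0]},{"gripper":60,"travel":[0,0,-30],"twist":[0,0,0]}]'
python3 -m crank '[{"gripper":60,"travel":[0,0,0],"twist":[0,0,0.169]},{"gripper":60,"travel":[0,0,0],"twist":[0,0,0.169]},{"gripper":60,"travel":[0,0,0],"twist":[0,0,0.169]},{"gripper":60,"travel":[0,0,0],"twist":[0,0,0.169]},{"gripper":60,"travel":[0,0,0],"twist":[0,0,0.169]},{"gripper":60,"travel":[0,0,0],"twist":[0,0,0.169]},{"gripper":60,"travel":[0,0,0],"twist":[0,0,0.169]},{"gripper":60,"travel":[0,0,0],"twist":[0,0,0.169]},{"gripper":60,"travel":[0,0,0],"twist":[0,0,0.169]},{"gripper":60,"travel":[0,0,0],"twist":[0,0,0.169]},{"gripper":60,"travel":[0,0,0],"twist":[0,0,0]}]'
python3 - <<'E'
from h import *
im,c=shot("top","t2.png")
for p,r in rects(wood(im),c,"top",.016,60):
    if 250<p[0]<420 and 150<p[1]<290: print(p,r)
E
```

```text
time: 19.27
ee_pos: [0.5677, 0.3232, 0.2405]
tcp_rot: [179.8, -0.1, 95.1]
wrist_force: [0.1, 0.7, 0.3]
opening: 0.0602
grasp_force: 0.0
time: 20.65
ee_pos: [0.6173, 0.1801, 0.2374]
tcp_rot: [-173.7, 1.5, 13.5]
wrist_force: [-0.3, 1.3, -0.9]
opening: 0.0598
grasp_force: 0.0
[403. 222.] [ 485.8 -408.   128.9   27.8    4.5]
[381. 222.] [ 485.9 -337.8  127.9   26.6    2.2]
[358. 235.] [ 448.5 -261.8  282.    32.     3.4]
[331. 227.] [ 475.9 -176.2  280.7   28.4  177.4]
[405. 186.] [ 600.7 -422.2   43.2   43.1   90. ]
[280. 164.] [675.7  -9.2 128.5  23.8  92.2]
```

```bash
python3 -m crank '[{"gripper":60,"travel":[0,0,0],"twist":[0,0,0]},{"gripper":60,"travel":[0,0,0],"twist":[0,0,0]},{"gripper":60,"travel":[0,0,0],"twist":[0,0,0]},{"gripper":60,"travel":[0,0,0],"twist":[0,0,0]}]'
python3 - <<'E'
from h import *
o=bot.get_obs();print(np.round(o["q"],1),np.round(o["qd"],1))
im,c=shot("top")
a=cv2.imread("pics/w4.png")[60:200,150:420];b=cv2.imread("pics/w7.png")[60:200,150:420]
t=cv2.resize(im[170:270,110:250],(378,270))
cv2.imwrite("pics/chk.png",np.vstack([np.hstack([a,b]),cv2.resize(np.hstack([t]),(540,386))]))
E
```

```text
time: 21.2
ee_pos: [0.6162, 0.1837, 0.2376]
tcp_rot: [-173.7, 1.5, 13.9]
wrist_force: [0.8, -0.0, -0.9]
opening: 0.0602
grasp_force: 0.0
[ 13.8  20.2  28.5  99.8   6.3 179.9] [-0.4  0.   0.   0.1  0.1 -0.1]
```

View pics/chk.png

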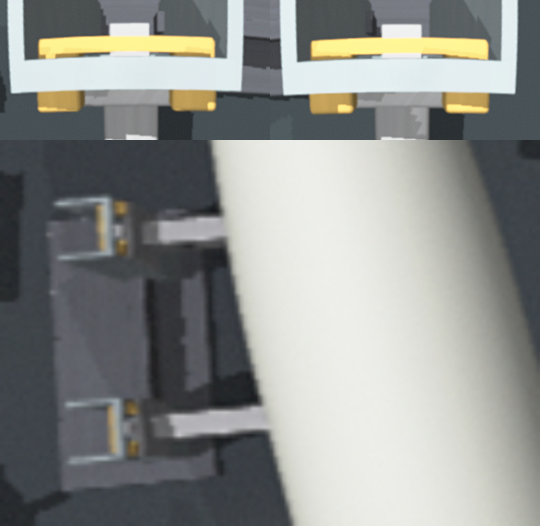

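```bash
python3 -m crank '[{"gripper":60,"travel":[0,0,0],"twist":[0,0,-0.18]},{"gripper":60,"travel":[0,0,0],"twist":[0,0,-0.18]},{"gripper":60,"travel":[0,0,0],"twist":[0,0,-0.18]},{"gripper":60,"travel":[0,0,0],"twist":[0,0,-0.18]},{"gripper":60,"travel":[0,0,0],"twist":[0,0,-0.18]},{"gripper":60,"travel":[0,0,0],"twist":[0,0,-0.18]},{"gripper":60,"travel":[0,0,0],"twist":[0,0,-0.18]},{"gripper":60,"travel":[0,0,0],"twist":[0,0,-0.18]},{"gripper":60,"travel":[0,0,0],"twist":[0,0,-0.18]},{"gripper":60,"travel":[0,0,0],"twist":[0,0,-0.18]},{"gripper":60,"travel":[0,0,0],"twist":[0,0,0]},{"gripper":60,"travel":[0,0,0],"twist":[0,0,0]}]'
cat >> h.py <<'E'
from scipy.spatial.transform import Rotation as Ro
def go(p,yaw):
    """what travel (tool axes, mm) and twist lead from here to p, pointing down at yaw"""
    o=bot.get_obs(); A=Ro.from_euler("xyz",o["tcp_rot"],degrees=True); B=Ro.from_euler("xyz",[180,0,yaw],degrees=True)
    d=np.array(p)-o["ee_pos"]
    print("travel before turning",(A.inv().apply(d)*1000).round(1),"after",(B.inv().apply(d)*1000).round(1),"twist",(A.inv()*B).as_rotvec().round(3),"q",np.round(o["q"],1))
E
python3 - <<'E'
from h import *
go([.476,-.176,.1],177.5)
E
```

```text
time: 22.75
ee_pos: [0.6163, 0.1832, 0.2376]
tcp_rot: [-180.0, -6.5, 116.6]
wrist_force: [0.1, 0.0, 0.9]
opening: 0.0599
grasp_force: 0.0
travel before turning [-272.  -286.4  107.8] after [ 124.5 -365.   137.6] twist [ 0.059 -0.102 -1.061] q [13.8 20.2 28.5 99.8  6.3 77. ]
```

```bash
python3 -m crank '[{"gripper":60,"travel":[0,0,0],"twist":[0.01,-0.017,-0.177]},{"gripper":60,"travel":[0,0,0],"twist":[0.01,-0.017,-0.177]},{"gripper":60,"travel":[0,0,0],"twist":[0.01,-0.017,-0.177]},{"gripper":60,"travel":[0,0,0],"twist":[0.01,-0.017,-0.177]},{"gripper":60,"travel":[0,0,0],"twist":[0.01,-0.017,-0.177]},{"gripper":60,"travel":[0,0,0],"twist":[0.009,-0.017,-0.176]},{"gripper":60,"travel":[0,0,0],"twist":[0,0,0]}]'
python3 -m crank '[{"gripper":60,"travel":[15.5,-45.5,0],"twist":[0,0,0]},{"gripper":60,"travel":[15.5,-45.5,0],"twist":[0,0,0]},{"gripper":60,"travel":[15.5,-45.5,0],"twist":[0,0,0]},{"gripper":60,"travel":[15.5,-45.5,0],"twist":[0,0,0]},{"gripper":60,"travel":[15.5,-45.5,0],"twist":[0,0,0]},{"gripper":60,"travel":[15.5,-45.5,0],"twist":[0,0,0]},{"gripper":60,"travel":[15.5,-45.5,0],"twist":[0,0,0]},{"gripper":60,"travel":[15.5,-45.5,0],"twist":[0,0,0]},{"gripper":60,"travel":[0,0,50],"twist":[0,0,0]},{"gripper":60,"travel":[0,0,50],"twist":[0,0,0]},{"gripper":60,"travel":[0,0,0],"twist":[0,0,0]},{"gripper":60,"travel":[0,0,0],"twist":[0,0,0]}]'
python3 - <<'E'
from h import *
go([.476,-.176,.1],177.5)
im,c=shot("wrist","w8.png")
for p,r in rects(wood(im),c,"wrist",.016,300): print(p,r)
E
```

```text
time: 23.62
ee_pos: [0.6162, 0.1833, 0.2378]
tcp_rot: [179.9, 0.0, 177.5]
wrist_force: [0.2, -0.1, 0.1]
opening: 0.0601
grasp_force: 0.0
time: 25.12
ee_pos: [0.4787, -0.1757, 0.1394]
tcp_rot: [180.0, 0.1, 177.6]
wrist_force: [0.3, 1.0, 0.7]
opening: 0.0601
grasp_force: 0.0
travel before turning [ 2.7 -0.4 39.4] after [ 2.7 -0.4 39.4] twist [0.    0.002 0.002] q [-20.2  -1.5  -6.7  84.7   0.1 -17.8]
[545. 406.] [905.3 332.4 224.3  65.9  61.6]
[ 19. 397.] [ 833.8 -703.4  338.8   91.4  132.3]
[ 72. 323.] [ 609.4 -440.5   99.6   49.2  152.8]
[ 59. 224.] [ 487.1 -408.7  130.4   25.7    4.3]
[114. 218.] [ 487.  -334.4  130.2   32.3    2.1]
[281. 193.] [ 485.1 -177.   285.4   30.5  177.5]
[175. 136.] [ 426.3 -262.3  243.    36.7    5.2]
```

```bash
python3 -m crank '[{"gripper":60,"travel":[0,1,50],"twist":[0,0,0]},{"gripper":60,"travel":[0,0,50],"twist":[0,0,0]},{"gripper":60,"travel":[0,0,35],"twist":[0,0,0]},{"gripper":60,"travel":[0,0,0],"twist":[0,0,0]},{"gripper":0,"travel":[0,0,0],"twist":[0,0,0]},{"gripper":0,"travel":[0,0,0],"twist":[0,0,0]},{"gripper":0,"travel":[0,0,0],"twist":[0,0,0]},{"gripper":0,"travel":[0,0,0],"twist":[0,0,0]},{"gripper":0,"travel":[0,0,0],"twist":[0,0,0]}]' 40
python3 -m crank '[{"gripper":0,"travel":[0,0,-50],"twist":[0,0,0]},{"gripper":0,"travel":[0,0,-50],"twist":[0,0,0]},{"gripper":0,"travel":[0,0,-50],"twist":[0,0,0]},{"gripper":0,"travel":[0,0,-50],"twist":[0,0,0]},{"gripper":0,"travel":[0,0,0],"twist":[0,0,0]}]'
python3 - <<'E'
from h import *
# stand frame: y dir angle 5 deg; origin from seats (TCP at lock)
s0=np.array([.4194,.3073]);s1=np.array([.5684,.3212]);m=(s0+s1)/2;X=np.array([-np.sin(np.radians(5.2)),np.cos(np.radians(5.2))])
O=m+.075*X;print("O",O)
for x in(-.055,-.135,-.095): print(x,O+x*X)
go([*(O-.055*X),.2],185.2)
E
```

```text
time: 26.3
ee_pos: [0.4798, -0.175, 0.0051]
tcp_rot: [-180.0, 0.2, 177.7]
wrist_force: [-1.1, -0.4, 6.4]
opening: 0.0268
grasp_force: 39.8
time: 26.92
ee_pos: [0.4798, -0.1752, 0.2079]
tcp_rot: [-179.9, 0.5, 177.7]
wrist_force: [0.3, 0.1, -2.5]
opening: 0.0269
grasp_force: 40.3
O [0.48710256 0.38894133]
-0.055 [0.49208735 0.33416769]
-0.135 [0.49933795 0.25449694]
-0.095 [0.49571265 0.29433231]
travel before turning [  8.  509.5   7. ] after [-58.4 506.2   7.9] twist [-0.002  0.008 -0.131] q [-20.1  -1.3   1.   91.9   0.1 -17.8]
```

```bash
python3 -m crank '[{"gripper":0,"travel":[0,0,0],"twist":[0,0.008,-0.131]},{"gripper":0,"travel":[-5.3,46,0],"twist":[0,0,0]},{"gripper":0,"travel":[-5.3,46,0],"twist":[0,0,0]},{"gripper":0,"travel":[-5.3,46,0],"twist":[0,0,0]},{"gripper":0,"travel":[-5.3,46,0],"twist":[0,0,0]},{"gripper":0,"travel":[-5.3,46,0],"twist":[0,0,0]},{"gripper":0,"travel":[-5.3,46,0],"twist":[0,0,0]},{"gripper":0,"travel":[-5.3,46,0],"twist":[0,0,0]},{"gripper":0,"travel":[-5.3,46,0],"twist":[0,0,0]},{"gripper":0,"travel":[-5.3,46,0],"twist":[0,0,0]},{"gripper":0,"travel":[-5.3,46,0],"twist":[0,0,0]},{"gripper":0,"travel":[-5.3,46,0],"twist":[0,0,0]}]'
python3 -m crank '[{"gripper":0,"travel":[0,0,0],"twist":[0,0,0]},{"gripper":0,"travel":[0,0,0],"twist":[0,0,0]}]'
python3 - <<'E'
from h import *
go([.4921,.3342,.130],185.2)
E
```

```text
time: 28.42
ee_pos: [0.4897, 0.3361, 0.2024]
tcp_rot: [179.9, -0.5, -174.8]
wrist_force: [1.0, -0.4, -1.1]
opening: 0.0269
grasp_force: 40.3
time: 28.68
ee_pos: [0.4897, 0.3344, 0.2022]
tcp_rot: [180.0, -0.5, -174.7]
wrist_force: [-0.1, -0.7, -0.8]
opening: 0.0269
grasp_force: 40.3
travel before turning [-3.  -0.4 72.2] after [-2.4 -0.4 72.2] twist [ 0.001 -0.009  0.001] q [34.2 10.9 13.4 92.9  0.3 28.9]
```

```bash
python3 -m crank '[{"gripper":0,"travel":[-2,0,35],"twist":[0,-0.009,0]},{"gripper":0,"travel":[0,0,28],"twist":[0,0,0]},{"gripper":0,"travel":[0,0,0],"twist":[0,0,0]},{"gripper":0,"travel":[0,0,3],"twist":[0,0,0]},{"gripper":0,"travel":[0,0,3],"twist":[0,0,0]},{"gripper":0,"travel":[0,0,0],"twist":[0,0,0]},{"gripper":0,"travel":[0,0,0],"twist":[0,0,0]}]'
python3 -m crank '[{"gripper":0,"travel":[0,0,2],"twist":[0,0,0]},{"gripper":0,"travel":[0,0,0],"twist":[0,0,0]},{"gripper":0,"travel":[0,0,0],"twist":[0,0,0]}]'
```

```text
time: 29.55
ee_pos: [0.4918, 0.3349, 0.1339]
tcp_rot: [179.9, 0.1, -174.8]
wrist_force: [-1.4, 0.2, -1.5]
opening: 0.027
grasp_force: 40.3
time: 29.92
ee_pos: [0.4917, 0.3349, 0.1315]
tcp_rot: [179.9, 0.1, -174.8]
wrist_force: [0.3, 0.1, -0.7]
opening: 0.0267
grasp_force: 40.3
```

```bash
python3 -m crank '[{"gripper":0,"travel":[0,0,1.5],"twist":[0,0,0]},{"gripper":0,"travel":[0,0,0],"twist":[0,0,0]},{"gripper":0,"travel":[0,0,0],"twist":[0,0,0]}]'
python3 -m crank '[{"gripper":0,"travel":[0,0,1],"twist":[0,0,0]},{"gripper":0,"travel":[0,0,0],"twist":[0,0,0]},{"gripper":0,"travel":[0,0,0],"twist":[0,0,0]}]'
python3 -m crank '[{"gripper":0,"travel":[0,0,1],"twist":[0,0,0]},{"gripper":0,"travel":[0,0,0],"twist":[0,0,0]},{"gripper":0,"travel":[0,0,0],"twist":[0,0,0]}]'
```

```text
time: 30.3
ee_pos: [0.4917, 0.3349, 0.13]
tcp_rot: [179.9, 0.1, -174.8]
wrist_force: [-0.3, -0.2, -2.7]
opening: 0.027
grasp_force: 40.3
time: 30.68
ee_pos: [0.4917, 0.3349, 0.1291]
tcp_rot: [179.9, 0.1, -174.8]
wrist_force: [-0.6, 0.9, -0.9]
opening: 0.0266
grasp_force: 40.4
time: 31.05
ee_pos: [0.4918, 0.3349, 0.1289]
tcp_rot: [179.9, 0.1, -174.8]
wrist_force: [-0.9, -2.8, 5.4]
opening: 0.0269
grasp_force: 41.1
```

```bash
python3 -m crank '[{"gripper":50,"travel":[0,0,-1],"twist":[0,0,0]},{"gripper":50,"travel":[0,0,0],"twist":[0,0,0]},{"gripper":50,"travel":[0,0,0],"twist":[0,0,0]},{"gripper":50,"travel":[0,0,-20],"twist":[0,0,0]},{"gripper":60,"travel":[0,0,-50],"twist":[0,0,0]},{"gripper":60,"travel":[0,0,-30],"twist":[0,0,0]}]'
python3 -m crank '[{"gripper":60,"travel":[8,-49.3,0],"twist":[0,0,0]},{"gripper":60,"travel":[8,-49.3,0],"twist":[0,0,0]},{"gripper":60,"travel":[8,-49.3,0],"twist":[0,0,0]},{"gripper":60,"travel":[8,-49.3,0],"twist":[0,0,0]},{"gripper":60,"travel":[8,-49.3,0],"twist":[0,0,0]},{"gripper":60,"travel":[8,-49.3,0],"twist":[0,0,0]},{"gripper":60,"travel":[8,-49.3,0],"twist":[0,0,0]},{"gripper":60,"travel":[8,-49.3,0],"twist":[0,0,0]},{"gripper":60,"travel":[8,-49.3,0],"twist":[0,0,0]},{"gripper":60,"travel":[8,-49.3,0],"twist":[0,0,0]},{"gripper":60,"travel":[8,-49.3,0],"twist":[0,0,0]},{"gripper":60,"travel":[8,-49.3,0],"twist":[0,0,0]}]'
python3 -m crank '[{"gripper":60,"travel":[0,0,45],"twist":[0,0,0]},{"gripper":60,"travel":[0,0,45],"twist":[0,0,0.03]},{"gripper":60,"travel":[0,0,0],"twist":[0,0,0]},{"gripper":60,"travel":[0,0,0],"twist":[0,0,0]}]'
python3 - <<'E'
from h import *
go([.450,-.2625,.0045],183.4)
im,c=shot("wrist","w9.png")
for p,r in rects(wood(im),c,"wrist",.016,300): print(p,r)
im,c=shot("top","t9.png")
for p,r in rects(wood(im),c,"top",.016,300): print(p,r)
E
```

```text
time: 31.8
ee_pos: [0.4918, 0.3349, 0.2313]
tcp_rot: [179.9, 0.2, -174.8]
wrist_force: [0.8, 0.1, -0.9]
opening: 0.0598
grasp_force: 0.0
time: 33.3
ee_pos: [0.4496, -0.2649, 0.2281]
tcp_rot: [179.9, 0.1, -174.8]
wrist_force: [0.6, 0.5, 0.7]
opening: 0.0599
grasp_force: 0.0
time: 33.8
ee_pos: [0.4506, -0.2632, 0.1399]
tcp_rot: [180.0, 0.1, -176.4]
wrist_force: [0.1, -0.2, 0.2]
opening: 0.0599
grasp_force: 0.0
travel before turning [  0.9   0.7 135.4] after [  0.6   0.7 135.4] twist [0.001 0.002 0.003] q [-30.3   0.2  -5.   84.7   0.1 -33.9]
[155. 409.] [ 747.2 -422.4   83.    31.6  141. ]
[ 19. 395.] [ 852.3 -750.6  354.7   97.4  137.9]
[196. 223.] [ 475.1 -337.9  109.9   27.8    2. ]
[129. 230.] [ 486.9 -405.9  132.9   31.     4.4]
[282. 194.] [ 457.8 -262.1  285.1   29.6    3.9]
[548. 295.] [ 245.  -868.7  373.    64.7  176.1]
[355. 207.] [ 530.1 -255.7  118.6   33.4    3. ]
[162. 218.] [499.2 372.5 314.6  35.8   4.8]
[400. 138.] [ 765.2 -409.4   86.    53.2  178.3]
[16. 96.] [879.3 869.6 425.4  82.5   2.9]
[353.  75.] [ 853.8 -144.8 1660.5  794.    90.1]
[20. 19.] [1.1748e+03 8.7630e+02 1.4830e+02 8.4200e+01 1.0000e-01]
```

```bash
python3 -m crank '[{"gripper":60,"travel":[0,0.5,50],"twist":[0,0,0]},{"gripper":60,"travel":[0,0,50],"twist":[0,0,0]},{"gripper":60,"travel":[0,0,35],"twist":[0,0,0]},{"gripper":60,"travel":[0,0,0],"twist":[0,0,0]},{"gripper":0,"travel":[0,0,0],"twist":[0,0,0]},{"gripper":0,"travel":[0,0,0],"twist":[0,0,0]},{"gripper":0,"travel":[0,0,0],"twist":[0,0,0]},{"gripper":0,"travel":[0,0,0],"twist":[0,0,0]},{"gripper":0,"travel":[0,0,0],"twist":[0,0,0]}]' 40
python3 -m crank '[{"gripper":0,"travel":[0,0,-50],"twist":[0,0,0]},{"gripper":0,"travel":[0,0,-50],"twist":[0,0,0]},{"gripper":0,"travel":[0,0,-50],"twist":[0,0,0]},{"gripper":0,"travel":[0,0,-50],"twist":[0,0,-0.03]},{"gripper":0,"travel":[0,0,0],"twist":[0,0,0]}]'
python3 - <<'E'
from h import *
go([.4993,.2545,.2],185.2)
E
```

```text
time: 35.02
ee_pos: [0.4516, -0.2631, 0.0057]
tcp_rot: [-180.0, 0.3, -176.5]
wrist_force: [0.1, 0.1, 4.9]
opening: 0.0267
grasp_force: 39.8
time: 35.65
ee_pos: [0.4515, -0.2636, 0.2088]
tcp_rot: [-179.8, 0.5, -174.7]
wrist_force: [0.2, 0.4, -1.4]
opening: 0.0266
grasp_force: 40.2
travel before turning [-94.9 511.6   7.7] after [-94.5 511.6   8.8] twist [-0.004  0.008  0.001] q [-30.3   0.3   2.7  91.9   0.1 -35.6]
```

```bash
python3 -m crank '[{"gripper":0,"travel":[-8.5,46.5,0],"twist":[0,0.008,0]},{"gripper":0,"travel":[-8.5,46.5,0],"twist":[0,0,0]},{"gripper":0,"travel":[-8.5,46.5,0],"twist":[0,0,0]},{"gripper":0,"travel":[-8.5,46.5,0],"twist":[0,0,0]},{"gripper":0,"travel":[-8.5,46.5,0],"twist":[0,0,0]},{"gripper":0,"travel":[-8.5,46.5,0],"twist":[0,0,0]},{"gripper":0,"travel":[-8.5,46.5,0],"twist":[0,0,0]},{"gripper":0,"travel":[-8.5,46.5,0],"twist":[0,0,0]},{"gripper":0,"travel":[-8.5,46.5,0],"twist":[0,0,0]},{"gripper":0,"travel":[-8.5,46.5,0],"twist":[0,0,0]},{"gripper":0,"travel":[-9,46.5,0],"twist":[0,0,0]}]'
python3 -m crank '[{"gripper":0,"travel":[0,0,40],"twist":[0,0,0]},{"gripper":0,"travel":[0,0,20],"twist":[0,0,0]},{"gripper":0,"travel":[0,0,0],"twist":[0,0,0]},{"gripper":0,"travel":[0,0,0],"twist":[0,0,0]}]'
python3 - <<'E'
from h import *
go([.4993,.2545,.131],185.2)
E
```

```text
time: 37.02
ee_pos: [0.4967, 0.2569, 0.2031]
tcp_rot: [179.9, -0.4, -174.8]
wrist_force: [1.1, 0.3, -1.2]
opening: 0.0267
grasp_force: 40.2
time: 37.52
ee_pos: [0.4968, 0.2554, 0.1443]
tcp_rot: [179.9, -0.3, -174.8]
wrist_force: [0.2, -0.4, -1.6]
opening: 0.0267
grasp_force: 40.2
travel before turning [-2.5 -1.1 13.3] after [-2.4 -1.1 13.3] twist [ 0.002 -0.006  0.   ] q [27.1  5.5  1.1 85.8  0.2 21.9]
```

```bash
python3 -m crank '[{"gripper":0,"travel":[-2,-1,7],"twist":[0,-0.006,0]},{"gripper":0,"travel":[0,0,6],"twist":[0,0,0]},{"gripper":0,"travel":[0,0,0],"twist":[0,0,0]},{"gripper":0,"travel":[0,0,0],"twist":[0,0,0]}]'
python3 -m crank '[{"gripper":0,"travel":[0,0,1],"twist":[0,0,0]},{"gripper":0,"travel":[0,0,1],"twist":[0,0,0]},{"gripper":0,"travel":[0,0,0],"twist":[0,0,0]},{"gripper":0,"travel":[0,0,0],"twist":[0,0,0]}]'
python3 -m crank '[{"gripper":0,"travel":[0,0,1],"twist":[0,0,0]},{"gripper":0,"travel":[0,0,0],"twist":[0,0,0]},{"gripper":0,"travel":[0,0,0],"twist":[0,0,0]}]'
python3 -m crank '[{"gripper":0,"travel":[0,0,1],"twist":[0,0,0]},{"gripper":0,"travel":[0,0,0],"twist":[0,0,0]},{"gripper":0,"travel":[0,0,0],"twist":[0,0,0]}]'
```

```text
time: 38.02
ee_pos: [0.4985, 0.2546, 0.1304]
tcp_rot: [179.9, -0.1, -174.8]
wrist_force: [0.2, 0.3, -1.0]
opening: 0.0267
grasp_force: 40.2
time: 38.52
ee_pos: [0.4985, 0.2546, 0.1282]
tcp_rot: [179.9, -0.1, -174.8]
wrist_force: [0.6, 0.0, -1.8]
opening: 0.027
grasp_force: 40.2
time: 38.9
ee_pos: [0.4986, 0.2546, 0.1273]
tcp_rot: [179.9, -0.0, -174.8]
wrist_force: [0.3, 0.8, 1.0]
opening: 0.0268
grasp_force: 40.3
time: 39.28
ee_pos: [0.4987, 0.2545, 0.1268]
tcp_rot: [179.9, -0.0, -174.8]
wrist_force: [-0.4, -1.2, 5.7]
opening: 0.0269
grasp_force: 40.9
```

```bash
python3 -m crank '[{"gripper":50,"travel":[0,0,-1],"twist":[0,0,0]},{"gripper":50,"travel":[0,0,0],"twist":[0,0,0]},{"gripper":50,"travel":[0,0,0],"twist":[0,0,0]},{"gripper":50,"travel":[0,0,-20],"twist":[0,0,0]},{"gripper":60,"travel":[0,0,-50],"twist":[0,0,0]},{"gripper":60,"travel":[0,0,-30],"twist":[0,0,0]},{"gripper":60,"travel":[0,0,0],"twist":[0,0,0]}]'
python3 -m crank '[{"gripper":60,"travel":[0,0,0],"twist":[0,0,0.18]},{"gripper":60,"travel":[0,0,0],"twist":[0,0,0.18]},{"gripper":60,"travel":[0,0,0],"twist":[0,0,0.18]},{"gripper":60,"travel":[0,0,0],"twist":[0,0,0.18]},{"gripper":60,"travel":[0,0,0],"twist":[0,0,0.18]},{"gripper":60,"travel":[0,0,0],"twist":[0,0,0.18]},{"gripper":60,"travel":[0,0,0],"twist":[0,0,0.18]},{"gripper":60,"travel":[0,0,0],"twist":[0,0,0.18]},{"gripper":60,"travel":[0,0,0],"twist":[0,0,0.18]},{"gripper":60,"travel":[0,0,0],"twist":[0,0,0]},{"gripper":60,"travel":[0,0,0],"twist":[0,0,0]}]'
python3 - <<'E'
from h import *
im,c=shot("top","t10.png")
for p,r in rects(wood(im),c,"top",.016,200): 
    if r[2]<340 and r[0]<760: print(p,r)
go([.6757,-.0095,.12],92)
E
```

```text
time: 40.15
ee_pos: [0.4994, 0.2549, 0.2296]
tcp_rot: [179.8, 0.2, -174.8]
wrist_force: [0.4, 0.2, 0.5]
opening: 0.06
grasp_force: 0.0
time: 41.52
ee_pos: [0.4985, 0.2543, 0.2265]
tcp_rot: [-179.9, -0.1, 92.6]
wrist_force: [-0.9, -0.3, -0.0]
opening: 0.06
grasp_force: 0.0
[399. 310.] [ 199.1 -399.2  185.7   53.7   35.1]
[ 75. 282.] [291.4 647.3 136.1 103.5   1.7]
[402. 222.] [ 485.8 -407.9  128.8   28.6    4.4]
[381. 222.] [ 485.9 -337.2  127.9   28.7    2.2]
[190. 210.] [513.3 282.7 301.6  34.4   5.8]
[279. 164.] [675.1  -9.2 129.5  26.1  92.5]
travel before turning [-271.8  165.2  106.1] after [-269.9  167.9  106.7] twist [-0.002 -0.001  0.011] q [2.700e+01 6.300e+00 1.100e+01 9.480e+01 1.000e-01 1.144e+02]
```

```bash
python3 -m crank '[{"gripper":60,"travel":[-38.8,23.8,0],"twist":[0,0,0.006]},{"gripper":60,"travel":[-38.8,23.8,0],"twist":[0,0,0]},{"gripper":60,"travel":[-38.8,23.8,0],"twist":[0,0,0]},{"gripper":60,"travel":[-38.8,23.8,0],"twist":[0,0,0]},{"gripper":60,"travel":[-38.8,23.8,0],"twist":[0,0,0]},{"gripper":60,"travel":[-38.8,23.8,0],"twist":[0,0,0]},{"gripper":60,"travel":[-38.8,23.8,0],"twist":[0,0,0]},{"gripper":60,"travel":[0,0,45],"twist":[0,0,0]},{"gripper":60,"travel":[0,0,45],"twist":[0,0,0]},{"gripper":60,"travel":[0,0,0],"twist":[0,0,0]},{"gripper":60,"travel":[0,0,0],"twist":[0,0,0]}]'
python3 - <<'E'
from h import *
im,c=shot("wrist","w10.png")
for p,r in rects(wood(im),c,"wrist",.016,300): print(p,r)
go([.6757,-.0095,.005],92.4)
E
```

```text
time: 42.95
ee_pos: [0.6756, -0.0106, 0.1388]
tcp_rot: [179.9, -0.1, 92.1]
wrist_force: [-0.1, 0.6, 0.4]
opening: 0.0601
grasp_force: 0.0
[ 19. 403.] [ 187.  -413.6  273.9   70.8   39.8]
[409. 300.] [ 808.  -105.4   51.9   21.8   93.9]
[285. 203.] [678.2  -9.5 131.2  25.6  93. ]
[545. 203.] [992.4 -74.2 611.8 159.  109.3]
travel before turning [  0.9  -0.5 134.5] after [  1.1  -0.2 134.5] twist [ 0.002 -0.001 -0.005] q [-0.9 21.7 19.8 87.9  0.1 86.9]
```

```bash
python3 -m crank '[{"gripper":60,"travel":[1,1,50],"twist":[0,0,-0.008]},{"gripper":60,"travel":[0,0,50],"twist":[0,0,0]},{"gripper":60,"travel":[0,0,34],"twist":[0,0,0]},{"gripper":60,"travel":[0,0,0],"twist":[0,0,0]},{"gripper":0,"travel":[0,0,0],"twist":[0,0,0]},{"gripper":0,"travel":[0,0,0],"twist":[0,0,0]},{"gripper":0,"travel":[0,0,0],"twist":[0,0,0]},{"gripper":0,"travel":[0,0,0],"twist":[0,0,0]},{"gripper":0,"travel":[0,0,0],"twist":[0,0,0]}]' 40
python3 -m crank '[{"gripper":0,"travel":[0,0,-50],"twist":[0,0,0]},{"gripper":0,"travel":[0,0,-50],"twist":[0,0,0]},{"gripper":0,"travel":[0,0,-50],"twist":[0,0,0]},{"gripper":0,"travel":[0,0,-50],"twist":[0,0,-0.045]},{"gripper":0,"travel":[0,0,0],"twist":[0,0,0]}]'
python3 - <<'E'
from h import *
go([.5435,.2987,.2],95.2)
E
```

```text
time: 44.12
ee_pos: [0.6776, -0.0095, 0.0058]
tcp_rot: [179.8, -0.1, 92.5]
wrist_force: [-0.1, 0.2, 6.4]
opening: 0.0231
grasp_force: 40.5
time: 44.75
ee_pos: [0.6778, -0.0098, 0.2094]
tcp_rot: [179.5, -0.0, 95.1]
wrist_force: [0.2, 1.0, -1.0]
opening: 0.0224
grasp_force: 39.8
travel before turning [ 319.3 -106.2    8.7] after [ 319.4 -105.8    9.4] twist [ 0.009 -0.    -0.001] q [-0.9 22.7 28.8 95.6  0.1 84. ]
```

```bash
python3 -m crank '[{"gripper":0,"travel":[45.6,-15.2,0],"twist":[0.008,0,0]},{"gripper":0,"travel":[45.6,-15.2,0],"twist":[0,0,0]},{"gripper":0,"travel":[45.6,-15.2,0],"twist":[0,0,0]},{"gripper":0,"travel":[45.6,-15.2,0],"twist":[0,0,0]},{"gripper":0,"travel":[45.6,-15.2,0],"twist":[0,0,0]},{"gripper":0,"travel":[45.6,-15.2,0],"twist":[0,0,0]},{"gripper":0,"travel":[45.6,-15.2,0],"twist":[0,0,0]},{"gripper":0,"travel":[0,0,30],"twist":[0,0,0]},{"gripper":0,"travel":[0,0,15],"twist":[0,0,0]},{"gripper":0,"travel":[0,0,0],"twist":[0,0,0]},{"gripper":0,"travel":[0,0,0],"twist":[0,0,0]}]'
python3 - <<'E'
from h import *
go([.5435,.2987,.146],95.2)
im,c=shot("wrist","w11.png");
E
```

```text
time: 46.12
ee_pos: [0.5418, 0.2983, 0.16]
tcp_rot: [-179.5, -0.1, 95.0]
wrist_force: [1.2, 0.4, -0.5]
opening: 0.0227
grasp_force: 39.8
travel before turning [ 0.3  1.8 14. ] after [ 0.3  1.7 14. ] twist [-0.008 -0.002 -0.003] q [ 28.7  14.   12.4  88.8   0.3 113.7]
```

View pics/w11.png

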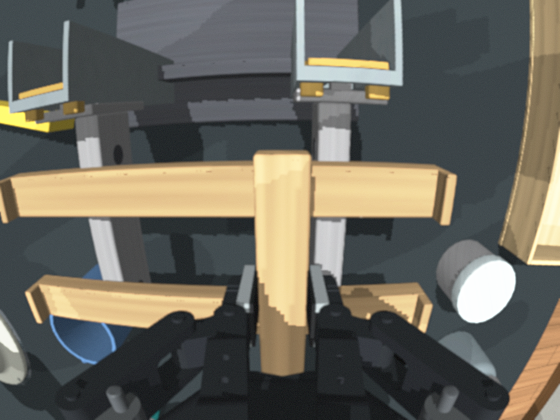

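```bash
python3 -m crank '[{"gripper":0,"travel":[0,0,6],"twist":[-0.008,0,0]},{"gripper":0,"travel":[0,0,6],"twist":[0,0,0]},{"gripper":0,"travel":[0,0,0],"twist":[0,0,0]},{"gripper":0,"travel":[0,0,0],"twist":[0,0,0]}]'
python3 -m crank '[{"gripper":0,"travel":[0,0,2],"twist":[0,0,0]},{"gripper":0,"travel":[0,0,0],"twist":[0,0,0]},{"gripper":0,"travel":[0,0,0],"twist":[0,0,0]}]'
python3 -m crank '[{"gripper":0,"travel":[0,0,1.5],"twist":[0,0,0]},{"gripper":0,"travel":[0,0,0],"twist":[0,0,0]},{"gripper":0,"travel":[0,0,0],"twist":[0,0,0]}]'
```

```text
time: 46.68
ee_pos: [0.5412, 0.2987, 0.147]
tcp_rot: [-179.9, -0.1, 95.1]
wrist_force: [0.7, 0.1, -0.4]
opening: 0.023
grasp_force: 39.8
time: 47.05
ee_pos: [0.5414, 0.2988, 0.1452]
tcp_rot: [-180.0, -0.1, 95.1]
wrist_force: [0.3, -0.8, 1.6]
opening: 0.0227
grasp_force: 40.0
time: 47.42
ee_pos: [0.5415, 0.2987, 0.1443]
tcp_rot: [180.0, -0.1, 95.1]
wrist_force: [-1.0, -1.8, 6.2]
opening: 0.0231
grasp_force: 40.6
```

```bash
python3 -m crank '[{"gripper":40,"travel":[0,0,-1],"twist":[0,0,0]},{"gripper":40,"travel":[0,0,0],"twist":[0,0,0]},{"gripper":40,"travel":[0,0,0],"twist":[0,0,0]},{"gripper":40,"travel":[0,0,-20],"twist":[0,0,0]},{"gripper":60,"travel":[0,0,-40],"twist":[0,0,0]},{"gripper":60,"travel":[0,0,-30],"twist":[0,0,0]},{"gripper":60,"travel":[0,0,0],"twist":[0,0,0]}]'
python3 -m crank '[{"gripper":60,"travel":[0,0,0],"twist":[0,0,-0.169]},{"gripper":60,"travel":[0,0,0],"twist":[0,0,-0.169]},{"gripper":60,"travel":[0,0,0],"twist":[0,0,-0.169]},{"gripper":60,"travel":[0,0,0],"twist":[0,0,-0.169]},{"gripper":60,"travel":[0,0,0],"twist":[0,0,-0.169]},{"gripper":60,"travel":[0,0,0],"twist":[0,0,-0.169]},{"gripper":60,"travel":[0,0,0],"twist":[0,0,-0.169]},{"gripper":60,"travel":[0,0,0],"twist":[0,0,-0.169]},{"gripper":60,"travel":[0,0,0],"twist":[0,0,-0.169]},{"gripper":60,"travel":[0,0,0],"twist":[0,0,0]},{"gripper":60,"travel":[0,0,0],"twist":[0,0,0]}]'
python3 - <<'E'
from h import *
im,c=shot("top","t11.png")
for p,r in rects(wood(im),c,"top",.016,200): 
    if r[2]<340 and r[0]<760: print(p,r)
go([.486,-.3375,.12],182.2)
E
```

```text
time: 48.3
ee_pos: [0.542, 0.299, 0.237]
tcp_rot: [179.8, -0.2, 95.1]
wrist_force: [1.2, 1.3, -0.6]
opening: 0.0596
grasp_force: 0.0
time: 49.68
ee_pos: [0.5412, 0.2985, 0.2338]
tcp_rot: [179.9, -0.1, -178.0]
wrist_force: [1.0, -0.8, -0.1]
opening: 0.0598
grasp_force: 0.0
[399. 310.] [ 199.1 -399.2  185.7   53.7   35.1]
[ 75. 282.] [291.5 647.3 136.2 103.5   1.7]
[402. 222.] [ 485.7 -407.8  128.8   28.1    4.4]
[381. 222.] [ 485.9 -337.1  127.8   28.2    1.9]
[183. 220.] [460.3 328.  223.8 140.6   3.2]
travel before turning [  78.1 -633.8  113.4] after [  79.6 -633.5  114. ] twist [ 0.001 -0.002 -0.002] q [28.8 14.8 21.6 96.8  0.1 26.8]
```

```bash
python3 -m crank '[{"gripper":60,"travel":[6.6,-52.7,0],"twist":[0,0,0]},{"gripper":60,"travel":[6.6,-52.7,0],"twist":[0,0,0]},{"gripper":60,"travel":[6.6,-52.7,0],"twist":[0,0,0]},{"gripper":60,"travel":[6.6,-52.7,0],"twist":[0,0,0]},{"gripper":60,"travel":[6.6,-52.7,0],"twist":[0,0,0]},{"gripper":60,"travel":[6.6,-52.7,0],"twist":[0,0,0]},{"gripper":60,"travel":[6.6,-52.7,0],"twist":[0,0,0]},{"gripper":60,"travel":[6.6,-52.7,0],"twist":[0,0,0]},{"gripper":60,"travel":[6.6,-52.7,0],"twist":[0,0,0]},{"gripper":60,"travel":[6.6,-52.7,0],"twist":[0,0,0]},{"gripper":60,"travel":[6.6,-52.7,0],"twist":[0,0,0]},{"gripper":60,"travel":[6.6,-52.7,0],"twist":[0,0,0]}]'
python3 -m crank '[{"gripper":60,"travel":[0,0,45],"twist":[0,0,0]},{"gripper":60,"travel":[0,0,50],"twist":[0,0,0]},{"gripper":60,"travel":[0,0,0],"twist":[0,0,0]},{"gripper":60,"travel":[0,0,0],"twist":[0,0,0]}]'
python3 - <<'E'
from h import *
im,c=shot("wrist","w12.png")
for p,r in rects(wood(im),c,"wrist",.016,300): print(p,r)
go([.486,-.3373,.005],182.2)
E
```

```text
time: 51.22
ee_pos: [0.4866, -0.3382, 0.2336]
tcp_rot: [179.9, -0.0, -177.9]
wrist_force: [0.4, 0.1, -0.2]
opening: 0.06
grasp_force: 0.0
time: 51.72
ee_pos: [0.4875, -0.3365, 0.1408]
tcp_rot: [180.0, 0.0, -177.8]
wrist_force: [0.8, -0.5, 0.6]
opening: 0.0598
grasp_force: 0.0
[149. 409.] [ 788.1 -513.9  102.9   40.   141.8]
[ 19. 387.] [ 860.5 -823.9  393.5  112.1  136.9]
[279. 203.] [ 488.2 -338.6  131.2   25.6    2.1]
[200. 201.] [ 487.5 -408.2  131.2   28.     4.3]
travel before turning [  2.2  -0.4 136.5] after [  2.   -0.5 136.5] twist [-0.001  0.002  0.001] q [-34.6   9.9   5.6  85.6   0.  -36.9]
```

```bash
python3 -m crank '[{"gripper":44,"travel":[0,1,50],"twist":[0,0,0]},{"gripper":44,"travel":[0,0,50],"twist":[0,0,0]},{"gripper":44,"travel":[0,0,36],"twist":[0,0,0]},{"gripper":44,"travel":[0,0,0],"twist":[0,0,0]},{"gripper":0,"travel":[0,0,0],"twist":[0,0,0]},{"gripper":0,"travel":[0,0,0],"twist":[0,0,0]},{"gripper":0,"travel":[0,0,0],"twist":[0,0,0]},{"gripper":0,"travel":[0,0,0],"twist":[0,0,0]},{"gripper":0,"travel":[0,0,0],"twist":[0,0,0]}]' 40
python3 -m crank '[{"gripper":0,"travel":[0,0,-52],"twist":[0,0,0]},{"gripper":0,"travel":[0,0,-52],"twist":[0,0,0]},{"gripper":0,"travel":[0,0,-52],"twist":[0,0,0]},{"gripper":0,"travel":[0,0,-52],"twist":[0,0,0]},{"gripper":0,"travel":[0,0,0],"twist":[0,0,0]}]'
python3 -m crank '[{"gripper":0,"travel":[0,0,0],"twist":[0,0,0.169]},{"gripper":0,"travel":[0,0,0],"twist":[0,0,0.169]},{"gripper":0,"travel":[0,0,0],"twist":[0,0,0.169]},{"gripper":0,"travel":[0,0,0],"twist":[0,0,0.169]},{"gripper":0,"travel":[0,0,0],"twist":[0,0,0.169]},{"gripper":0,"travel":[0,0,0],"twist":[0,0,0.169]},{"gripper":0,"travel":[0,0,0],"twist":[0,0,0.169]},{"gripper":0,"travel":[0,0,0],"twist":[0,0,0.169]},{"gripper":0,"travel":[0,0,0],"twist":[0,0,0.169]},{"gripper":0,"travel":[0,0,0],"twist":[0,0,0]},{"gripper":0,"travel":[0,0,0],"twist":[0,0,0]}]'
python3 - <<'E'
from h import *
go([.4957,.2943,.2],95.2)
E
```

```text
time: 52.9
ee_pos: [0.4885, -0.3362, 0.0061]
tcp_rot: [-179.9, 0.2, -177.7]
wrist_force: [0.4, 0.2, 7.1]
opening: 0.0229
grasp_force: 40.1
time: 53.52
ee_pos: [0.4885, -0.3364, 0.2173]
tcp_rot: [-179.7, 0.4, -177.7]
wrist_force: [0.8, 0.1, -0.1]
opening: 0.0226
grasp_force: 39.5
time: 54.9
ee_pos: [0.487, -0.3354, 0.2107]
tcp_rot: [-180.0, -0.1, 95.3]
wrist_force: [-0.2, -0.2, 0.3]
opening: 0.0226
grasp_force: 39.5
travel before turning [626.1  67.1  11.5] after [626.3  65.8  10.7] twist [-0.001 -0.001  0.002] q [-34.6  10.4  13.9  93.5   0.   50.1]
```

```bash
python3 -m crank '[{"gripper":0,"travel":[52.2,5.6,0],"twist":[0,0,0]},{"gripper":0,"travel":[52.2,5.6,0],"twist":[0,0,0]},{"gripper":0,"travel":[52.2,5.6,0],"twist":[0,0,0]},{"gripper":0,"travel":[52.2,5.6,0],"twist":[0,0,0]},{"gripper":0,"travel":[52.2,5.6,0],"twist":[0,0,0]},{"gripper":0,"travel":[52.2,5.6,0],"twist":[0,0,0]},{"gripper":0,"travel":[52.2,5.6,0],"twist":[0,0,0]},{"gripper":0,"travel":[52.2,5.6,0],"twist":[0,0,0]},{"gripper":0,"travel":[52.2,5.6,0],"twist":[0,0,0]},{"gripper":0,"travel":[52.2,5.6,0],"twist":[0,0,0]},{"gripper":0,"travel":[52.2,5.6,0],"twist":[0,0,0]},{"gripper":0,"travel":[52,5.6,0],"twist":[0,0,0]}]'
python3 -m crank '[{"gripper":0,"travel":[0,0,20],"twist":[0,0,0]},{"gripper":0,"travel":[0,0,15],"twist":[0,0,0]},{"gripper":0,"travel":[0,0,0],"twist":[0,0,0]},{"gripper":0,"travel":[0,0,0],"twist":[0,0,0]}]'
python3 - <<'E'
from h import *
go([.4957,.2943,.147],95.2)
E
```

```text
time: 56.4
ee_pos: [0.4979, 0.2961, 0.2117]
tcp_rot: [-180.0, -0.1, 95.3]
wrist_force: [0.5, 0.1, -0.2]
opening: 0.0231
grasp_force: 39.5
time: 56.9
ee_pos: [0.4984, 0.2938, 0.1773]
tcp_rot: [-180.0, -0.1, 95.1]
wrist_force: [-0.2, -0.4, -0.5]
opening: 0.0231
grasp_force: 39.5
travel before turning [ 0.7 -2.6 30.3] after [ 0.7 -2.6 30.3] twist [-0.    -0.002 -0.002] q [3.050e+01 8.100e+00 7.500e+00 8.940e+01 1.000e-01 1.154e+02]
```

```bash
python3 -m crank '[{"gripper":0,"travel":[0,-5,10],"twist":[0,0,0]},{"gripper":0,"travel":[0,0,14],"twist":[0,0,0]},{"gripper":0,"travel":[0,0,6],"twist":[0,0,0]},{"gripper":0,"travel":[0,0,0],"twist":[0,0,0]},{"gripper":0,"travel":[0,0,0],"twist":[0,0,0]}]'
python3 -m crank '[{"gripper":0,"travel":[0,0,2],"twist":[0,0,0]},{"gripper":0,"travel":[0,0,0],"twist":[0,0,0]},{"gripper":0,"travel":[0,0,0],"twist":[0,0,0]}]'
python3 -m crank '[{"gripper":0,"travel":[0,0,1.5],"twist":[0,0,0]},{"gripper":0,"travel":[0,0,0],"twist":[0,0,0]},{"gripper":0,"travel":[0,0,0],"twist":[0,0,0]}]'
```

```text
time: 57.52
ee_pos: [0.4932, 0.2941, 0.1467]
tcp_rot: [-180.0, -0.1, 95.1]
wrist_force: [0.2, 0.5, -0.6]
opening: 0.0229
grasp_force: 39.5
time: 57.9
ee_pos: [0.4933, 0.294, 0.1449]
tcp_rot: [-180.0, -0.1, 95.1]
wrist_force: [0.1, -1.2, 4.1]
opening: 0.0232
grasp_force: 39.9
time: 58.28
ee_pos: [0.4934, 0.2938, 0.1441]
tcp_rot: [180.0, -0.1, 95.1]
wrist_force: [-0.5, -3.4, 8.6]
opening: 0.0228
grasp_force: 40.6
```

```bash
python3 -m crank '[{"gripper":32,"travel":[0,0,-1],"twist":[0,0,0]},{"gripper":32,"travel":[0,0,0],"twist":[0,0,0]},{"gripper":32,"travel":[0,0,0],"twist":[0,0,0]},{"gripper":32,"travel":[0,0,-20],"twist":[0,0,0]},{"gripper":32,"travel":[0,0,-40],"twist":[0,0,0]},{"gripper":60,"travel":[0,0,-30],"twist":[0,0,0]},{"gripper":60,"travel":[0,0,0],"twist":[0,0,0]}]'
python3 -m crank '[{"gripper":60,"travel":[0,0,0],"twist":[0,0,-0.173]},{"gripper":60,"travel":[0,0,0],"twist":[0,0,-0.173]},{"gripper":60,"travel":[0,0,0],"twist":[0,0,-0.173]},{"gripper":60,"travel":[0,0,0],"twist":[0,0,-0.173]},{"gripper":60,"travel":[0,0,0],"twist":[0,0,-0.173]},{"gripper":60,"travel":[0,0,0],"twist":[0,0,-0.173]},{"gripper":60,"travel":[0,0,0],"twist":[0,0,-0.173]},{"gripper":60,"travel":[0,0,0],"twist":[0,0,-0.173]},{"gripper":60,"travel":[0,0,0],"twist":[0,0,-0.173]},{"gripper":60,"travel":[0,0,0],"twist":[0,0,0]},{"gripper":60,"travel":[0,0,0],"twist":[0,0,0]}]'
python3 - <<'E'
from h import *
im,c=shot("top","t12.png")
for p,r in rects(wood(im),c,"top",.016,200): 
    if r[2]<340 and r[0]<760: print(p,r)
go([.4865,-.408,.14],184.4)
E
```

```text
time: 59.15
ee_pos: [0.4939, 0.2943, 0.2363]
tcp_rot: [179.9, -0.2, 95.1]
wrist_force: [0.3, 0.4, -0.6]
opening: 0.0596
grasp_force: 0.0
time: 60.52
ee_pos: [0.4931, 0.2938, 0.2333]
tcp_rot: [179.9, -0.1, -175.9]
wrist_force: [0.6, -0.7, 0.7]
opening: 0.0601
grasp_force: 0.0
[399. 310.] [ 199.1 -399.2  185.7   53.7   35.1]
[ 76. 282.] [291.4 647.3 136.2 103.5   1.7]
[183. 229.] [446.8 319.9 194.4 127.5   2.6]
[402. 222.] [ 485.8 -408.   128.9   28.6    4.5]
[175. 186.] [603.2 332.5 131.4 115.3  95.8]
travel before turning [  57.1 -699.6   92.8] after [  60.4 -699.2   93.5] twist [ 0.001 -0.002 -0.005] q [30.7  8.4 14.1 95.7  0.1 26.6]
```

```bash
python3 -m crank '[{"gripper":60,"travel":[4.7,-54,0],"twist":[0,0,0]},{"gripper":60,"travel":[4.7,-54,0],"twist":[0,0,0]},{"gripper":60,"travel":[4.7,-54,0],"twist":[0,0,0]},{"gripper":60,"travel":[4.7,-54,0],"twist":[0,0,0]},{"gripper":60,"travel":[4.7,-54,0],"twist":[0,0,0]},{"gripper":60,"travel":[4.7,-54,0],"twist":[0,0,0]},{"gripper":60,"travel":[4.7,-54,0],"twist":[0,0,0]},{"gripper":60,"travel":[4.7,-54,0],"twist":[0,0,0]},{"gripper":60,"travel":[4.7,-54,0],"twist":[0,0,0]},{"gripper":60,"travel":[4.7,-54,0],"twist":[0,0,0]},{"gripper":60,"travel":[4.7,-54,0],"twist":[0,0,0]},{"gripper":60,"travel":[4.7,-54,0],"twist":[0,0,0]}]'
python3 -m crank '[{"gripper":60,"travel":[3,-51,0],"twist":[0,0,0]},{"gripper":60,"travel":[0,0,45],"twist":[0,0,0]},{"gripper":60,"travel":[0,0,48],"twist":[0,0,0]},{"gripper":60,"travel":[0,0,0],"twist":[0,0,0]},{"gripper":60,"travel":[0,0,0],"twist":[0,0,0]}]'
python3 - <<'E'
from h import *
im,c=shot("wrist","w13.png")
for p,r in rects(wood(im),c,"wrist",.016,300): print(p,r)
go([.487,-.408,.006],184.4)
E
```

```text
time: 62.08
ee_pos: [0.4855, -0.3584, 0.233]
tcp_rot: [179.9, -0.0, -175.8]
wrist_force: [-0.4, -0.1, 0.9]
opening: 0.06
grasp_force: 0.0
time: 62.7
ee_pos: [0.487, -0.4077, 0.1422]
tcp_rot: [180.0, 0.0, -175.7]
wrist_force: [-0.5, 0.2, 0.7]
opening: 0.0599
grasp_force: 0.0
[153. 407.] [ 788.7 -571.7  123.1   44.1  140.9]
[268. 324.] [ 614.4 -414.1   79.1   50.9    4.6]
[ 17. 361.] [ 856.4 -836.   476.8  135.1  150. ]
[279. 203.] [ 487.2 -409.6  131.6   25.9    4.4]
travel before turning [  0.6   0.2 137. ] after [  0.4   0.  137. ] twist [-0.001  0.002 -0.002] q [-39.9  15.9  12.8  86.8   0.  -44.2]
```

```bash
python3 -m crank '[{"gripper":50,"travel":[0,1,50],"twist":[0,0,0]},{"gripper":50,"travel":[0,0,50],"twist":[0,0,0]},{"gripper":50,"travel":[0,0,37],"twist":[0,0,0]},{"gripper":50,"travel":[0,0,0],"twist":[0,0,0]},{"gripper":0,"travel":[0,0,0],"twist":[0,0,0]},{"gripper":0,"travel":[0,0,0],"twist":[0,0,0]},{"gripper":0,"travel":[0,0,0],"twist":[0,0,0]},{"gripper":0,"travel":[0,0,0],"twist":[0,0,0]},{"gripper":0,"travel":[0,0,0],"twist":[0,0,0]}]' 40
python3 -m crank '[{"gripper":0,"travel":[0,0,-52],"twist":[0,0,0]},{"gripper":0,"travel":[0,0,-52],"twist":[0,0,0]},{"gripper":0,"travel":[0,0,-52],"twist":[0,0,0]},{"gripper":0,"travel":[0,0,-54],"twist":[0,0,0]},{"gripper":0,"travel":[0,0,0],"twist":[0,0,0]}]'
python3 -m crank '[{"gripper":0,"travel":[0,0,0],"twist":[0,0,0.173]},{"gripper":0,"travel":[0,0,0],"twist":[0,0,0.173]},{"gripper":0,"travel":[0,0,0],"twist":[0,0,0.173]},{"gripper":0,"travel":[0,0,0],"twist":[0,0,0.173]},{"gripper":0,"travel":[0,0,0],"twist":[0,0,0.173]},{"gripper":0,"travel":[0,0,0],"twist":[0,0,0.173]},{"gripper":0,"travel":[0,0,0],"twist":[0,0,0.173]},{"gripper":0,"travel":[0,0,0],"twist":[0,0,0.173]},{"gripper":0,"travel":[0,0,0],"twist":[0,0,0.173]},{"gripper":0,"travel":[0,0,0],"twist":[0,0,0]},{"gripper":0,"travel":[0,0,0],"twist":[0,0,0]}]'
python3 - <<'E'
from h import *
go([.4440,.2895,.2],95.2)
E
```

```text
time: 63.88
ee_pos: [0.4879, -0.4076, 0.0066]
tcp_rot: [-179.9, 0.2, -175.7]
wrist_force: [0.4, 0.2, 6.4]
opening: 0.0227
grasp_force: 40.1
time: 64.5
ee_pos: [0.4879, -0.4078, 0.2203]
tcp_rot: [-179.7, 0.4, -175.7]
wrist_force: [0.9, 0.3, -1.4]
opening: 0.0227
grasp_force: 39.5
time: 65.88
ee_pos: [0.4866, -0.4066, 0.2133]
tcp_rot: [-180.0, -0.1, 95.3]
wrist_force: [0.6, 0.1, -0.4]
opening: 0.023
grasp_force: 39.4
travel before turning [697.   22.3  14.1] after [697.1  20.7  13.3] twist [-0.001 -0.001  0.002] q [-39.9  16.7  21.6  95.    0.   44.8]
```

```bash
python3 -m crank '[{"gripper":0,"travel":[54,1.6,0],"twist":[0,0,0]},{"gripper":0,"travel":[54,1.6,0],"twist":[0,0,0]},{"gripper":0,"travel":[54,1.6,0],"twist":[0,0,0]},{"gripper":0,"travel":[54,1.6,0],"twist":[0,0,0]},{"gripper":0,"travel":[54,1.6,0],"twist":[0,0,0]},{"gripper":0,"travel":[54,1.6,0],"twist":[0,0,0]},{"gripper":0,"travel":[54,1.6,0],"twist":[0,0,0]},{"gripper":0,"travel":[54,1.6,0],"twist":[0,0,0]},{"gripper":0,"travel":[54,1.6,0],"twist":[0,0,0]},{"gripper":0,"travel":[54,1.6,0],"twist":[0,0,0]},{"gripper":0,"travel":[54,1.6,0],"twist":[0,0,0]},{"gripper":0,"travel":[54,1.6,0],"twist":[0,0,0]}]'
python3 -m crank '[{"gripper":0,"travel":[49,0,0],"twist":[0,0,0]},{"gripper":0,"travel":[0,0,20],"twist":[0,0,0]},{"gripper":0,"travel":[0,0,15],"twist":[0,0,0]},{"gripper":0,"travel":[0,0,0],"twist":[0,0,0]},{"gripper":0,"travel":[0,0,0],"twist":[0,0,0]}]'
python3 - <<'E'
from h import *
go([.4440,.2895,.147],95.2)
E
```

```text
time: 67.38
ee_pos: [0.4475, 0.2423, 0.2143]
tcp_rot: [-180.0, -0.1, 95.3]
wrist_force: [0.6, -0.8, -0.5]
opening: 0.0226
grasp_force: 39.5
time: 68.0
ee_pos: [0.4438, 0.2889, 0.1798]
tcp_rot: [-180.0, -0.1, 95.1]
wrist_force: [-0.2, -0.7, 0.1]
opening: 0.0229
grasp_force: 39.5
travel before turning [ 0.5  0.2 32.8] after [ 0.6  0.2 32.8] twist [-0.    -0.002 -0.002] q [3.300e+01 1.400e+00 6.000e-01 8.920e+01 1.000e-01 1.179e+02]
```

```bash
python3 -m crank '[{"gripper":0,"travel":[0,0,12],"twist":[0,0,0]},{"gripper":0,"travel":[0,0,14],"twist":[0,0,0]},{"gripper":0,"travel":[0,0,6],"twist":[0,0,0]},{"gripper":0,"travel":[0,0,0],"twist":[0,0,0]},{"gripper":0,"travel":[0,0,0],"twist":[0,0,0]}]'
python3 -m crank '[{"gripper":0,"travel":[0,0,2],"twist":[0,0,0]},{"gripper":0,"travel":[0,0,0],"twist":[0,0,0]},{"gripper":0,"travel":[0,0,0],"twist":[0,0,0]}]'
python3 -m crank '[{"gripper":0,"travel":[0,0,1.5],"twist":[0,0,0]},{"gripper":0,"travel":[0,0,0],"twist":[0,0,0]},{"gripper":0,"travel":[0,0,0],"twist":[0,0,0]}]'
```

```text
time: 68.62
ee_pos: [0.4436, 0.2895, 0.1473]
tcp_rot: [-180.0, -0.1, 95.1]
wrist_force: [0.1, 0.2, -0.4]
opening: 0.0227
grasp_force: 39.5
time: 69.0
ee_pos: [0.4437, 0.2895, 0.1454]
tcp_rot: [-180.0, -0.1, 95.1]
wrist_force: [1.0, -0.7, 3.6]
opening: 0.0228
grasp_force: 39.9
time: 69.38
ee_pos: [0.4438, 0.2893, 0.1446]
tcp_rot: [180.0, -0.1, 95.1]
wrist_force: [-1.2, -3.0, 9.2]
opening: 0.0227
grasp_force: 40.5
```

Release, rise, back away so the shelf is visible from above.

```bash
python3 -m crank '[{"gripper":32,"travel":[0,0,-1],"twist":[0,0,0]},{"gripper":32,"travel":[0,0,0],"twist":[0,0,0]},{"gripper":32,"travel":[0,0,0],"twist":[0,0,0]},{"gripper":32,"travel":[0,0,-20],"twist":[0,0,0]},{"gripper":32,"travel":[0,0,-40],"twist":[0,0,0]},{"gripper":32,"travel":[0,0,-40],"twist":[0,0,0]},{"gripper":32,"travel":[-50,0,-20],"twist":[0,0,0]},{"gripper":32,"travel":[-50,0,0],"twist":[0,0,0]},{"gripper":32,"travel":[-50,0,0],"twist":[0,0,0]},{"gripper":32,"travel":[-50,0,0],"twist":[0,0,0]},{"gripper":32,"travel":[-50,0,0],"twist":[0,0,0]},{"gripper":32,"travel":[-50,0,0],"twist":[0,0,0]}]'
python3 -m crank '[{"gripper":32,"travel":[-50,0,0],"twist":[0,0,0]},{"gripper":32,"travel":[-50,0,0],"twist":[0,0,0]},{"gripper":32,"travel":[0,0,0],"twist":[0,0,0]},{"gripper":32,"travel":[0,0,0],"twist":[0,0,0]}]'
python3 - <<'E'
from h import *
t,c=shot("top"); s,cs=shot("scene")
a=cv2.resize(t[100:300,100:430],(495,300)); b=cv2.resize(s[100:260,280:460],(300,267))
b=cv2.copyMakeBorder(b,0,33,0,0,cv2.BORDER_CONSTANT)
z=cv2.resize(t[160:270,110:220],(400,300+0),interpolation=cv2.INTER_CUBIC)
z2=cv2.resize(s[100:260,300:440],(395,300),interpolation=cv2.INTER_CUBIC)
cv2.imwrite("pics/fin.png",np.vstack([np.hstack([a,b]),np.hstack([z,z2])]))
E
```

```text
time: 70.88
ee_pos: [0.4702, -0.0111, 0.264]
tcp_rot: [-180.0, -0.1, 95.1]
wrist_force: [0.9, 0.3, 0.2]
opening: 0.0318
grasp_force: 0.0
time: 71.38
ee_pos: [0.4792, -0.1091, 0.2638]
tcp_rot: [-179.9, -0.1, 95.1]
wrist_force: [0.1, -0.3, 0.3]
opening: 0.0322
grasp_force: 0.0
```

View pics/fin.png

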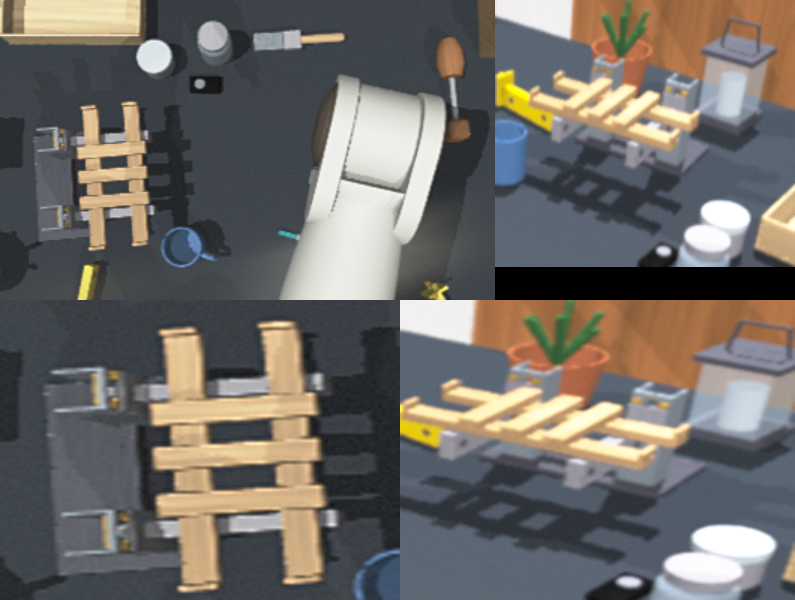

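The picture shows both arms locked, with the brass prongs out at about (115,385) and (120,530). Two long slats lie across them with three short slats on top, and the bystanders haven't moved.

```bash
python3 -c "
from workcell import bot
print(bot.job_done())"
```

```text
the job is handed in; nothing more can be done
None
```

The shelf is up and the job is handed in at about 71 s: both arms are locked in their uprights, the two long slats lie flat across them and all three short slats present rest on top; the hand-in call returned no verdict.

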